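Load a drive module into the desktop dock

ROBOT

A 7-joint arm with a two-finger parallel gripper is mounted at the origin on the work surface. World frame = base frame: x ahead of the robot, y to its left, z up, the work surface at z = 0. Lengths are in m, angles in rad, forces in N, time in s.
With the tool pointing down it reaches from about 0.4 to 0.875 m from the base axis. Payload 19.3 kg.
Tool frame: the origin (TCP) lies at the very end of the fingers, on their centre line; the grasp point (between the pads) lies 19 mm behind it; z points along the fingers, y is the direction in which the jaws open and shut (so a half turn about z gives the same grasp; the last joint's range is limited). The gripper opens to 85 mm and grips with 20 to 120 N. Pads are 22 mm wide; open, the fingers measure 114 mm over their backs; the gripper's body (76 mm by 85 mm) begins 54 mm behind the grasp point. The pads swing forward as they close: fully open they stand 13 mm farther back than shut.
Start: joints at [1.041, 0.521, -0.036, 1.599, 0.021, 1.021, -0.113], TCP at [0.277, -0.56, 0.231] pointing down, gripper open.
Joint ranges: [-2.91, 2.91], [-0.3, 2.13], [-1.5, 1.42], [0.17, 2.43], [-1.26, 4.41], [0.16, 1.93], [-2.52, 2.52]. Speed limits (rad/s): [1.89, 1.89, 2.39, 2.39, 3.01, 3.01, 3.01].

INTERFACE

Orientations are given as [roll, pitch, yaw] about the fixed x, y, z axes, in that order (R = Rz(yaw) Ry(pitch) Rx(roll)).
In Python, from workcell import bot gives the robot as it stands. The module is installed in compiled form; this text tells all that it offers.
- The arm moves only by the shell command python3 -m inch 'ROWS' [FORCE]. ROWS is JSON, a list of rows, each an object of numbers: "dx", "dy", "dz": the shift along the tool's x, y, z in mm; "rx", "ry", "rz": the turn, a rotation vector about the tool's x, y, z in rad; "hand": the closure, from -1 (fully open) to 1 (shut), so that 0 is half open. In form: [{"dx": .., "dy": .., "dz": .., "rx": .., "ry": .., "rz": .., "hand": ..}, ...]. A call has 1 to 10 rows; each row shifts and turns the commanded pose from where the row before left it, along the tool's axes as they then stand; what a row does not reach is not made up. A row lasts 1/10 s, in which the tool goes at most 50 mm and 8.59 degrees, less where a joint would pass 70% of its speed; a pose out of reach is approached as far as the arm can. A call with a gripper value outside its range is refused whole. The fingers move at their own pace and stop on an object; FORCE is the grip in N (left out, the last holds). Time passes only in rows, so rows that do not move let the fingers close. It gives the time, the measured TCP pose, the force and the opening at its end, in the units of the state.
- bot.observe(): the state, without advancing time (a new reading comes with each control period).
- bot.grab_frame(name): name is "side" or "top"; returns (picture, depth): 420x560x3 uint8, red, green, blue; 420x560 float32, m along the optical axis (not along the pixel's ray), 0 where there is no reading.
- bot.get_calibration(name): a dict with "vertical_fov" (degrees; the focal length in pixels is half the picture's height over the tangent of half this angle, whatever the lens; pixels are square), "cx", "cy" (the principal point, pixels), "k1" (the pictures are not rectified: a ray, as slopes to the right and down, at radius r is drawn at 1 + k1 r^2 times it, then the intrinsics apply), "origin" and "orientation" of the camera in the world. Camera axes: x right, y down, z forward; pixel columns grow to the right and rows downward; lengths in m; the calibration is good to about 2 mm. A picture is of the moment at which its call begins. get_calibration takes no time and is no camera call.
- bot.job_done(): hands the job in, once; it reports no verdict.
Trained networks look in the newest picture that a camera, given by its name, has taken for a name from the list of things; names that differ only in an ending like _2 or _b are one class to them, and where a whole thing is asked for, a point or a joint stands for the part that bears it (a point fixed in the world has none). Each returns a list of dicts, best first, with "score" (0 to 1); they miss things now and then, are a little off and sometimes report something else, mostly with a low value. They report only what shows in the picture. A call takes as long as a camera call. They do not tell look-alikes from the thing itself.
- bot.trace(camera, target): "region" (420x560 bool, what is visible of it) and "box" ([left, top, right, bottom] in pixels, round what is visible of it).
- bot.tip_of(camera, target): "centre" ([row, column] in pixels: a listed point, or the origin of a listed thing).
The state is a dict: "clock": time; "qpos": joint angles; "qd": joint speeds; "joint_efforts": joint torques, N m; "position": TCP position; "tool_rot": TCP orientation; "force": force on the tool from outside, world axes, zero at the start; "moment": the same for the moment, N m; "grip_width": finger opening in m.
Only numpy, scipy, OpenCV 4.12 (cv2) and the standard library are available. Lean on these libraries where they do the work, as an engineer would, in place of code of your own. Each camera call takes 0.05 s, during which the arm holds its last target.

TASK

Load the finned drive module into the desktop drive dock: press the release key on top so that the tray springs out, lay the module flat in the tray's cradle with its contact tongue towards the dock, let go of it, then push the tray home by its front panel until the latch clicks and holds it shut. Press and push gently, set the module down rather than dropping it, and leave everything else on the desk as it is.

Things in the scene. Friction and masses are not known exactly. Their poses are not given: they have to be found in the camera images.
- dock: Desktop drive dock: grey metal box fixed to the desk, 190 mm deep (x), 120 mm wide (y), top 52 mm above the desk. Origin: centre of its underside, on the desk; x runs from its front to its rear (the tray comes out along -x), z up. The front wall with the mouth lies at x = -95 mm; the tray's black front panel covers the mouth.
- key_top (a point): Centre of the upper face of the grey release key, 28 mm (x) by 24 mm (y), which stands 10 mm out of the dock's top (62 mm above the desk) near its front left corner, at x = -62, y = 34 mm of the dock. Pushed straight down; springs back. Axes as the dock's.
- key (a joint): Travel of the release key (m): 0 up, grows downwards to its stop at 0.0075. Its spring takes 2 N to start and about 4.5 N at 0.004, where the latch lets the tray go.
- tray_front (a point): Centre of the front face of the tray's black front panel (104 mm wide, 7 to 41 mm above the desk), 24 mm above the desk. Axes as the dock's: x points into the dock. At x = -105 mm of the dock when latched, -210 mm when out.
- tray (a joint): How far the tray is out (m): 0 latched, 0.105 out, hard stop at -0.002. Unlatched, a spring drives it all the way out in about 1 s with 5 N. Pushing in takes 6 N, from 0.008 on 12 to 14 N (latch ramp), dips 3 N between 0.003 and 0 as the latch snaps in, then 14 to 16 N (the sprung connector pushes back on a loaded module) and rises steeply at the stop. It holds only once pushed to 0 or deeper. Over 25 N damages it.
- cradle (a point): Centre of the cradle's floor on the tray, 13 mm above the desk, 63 mm behind the tray's front face; axes as the dock's. The cradle is 79 mm long (x), 28 mm wide (y), between two side rails 6 mm high with sloped lead-ins (37 mm wide at the top), a front stop 6 mm high and two inner stops with a 21 mm gap for the tongue. Fingertips must stay 7 mm or more above its floor.
- drive: Solid-state drive module: a black circuit board under an aluminium heatsink with long fins, 74 mm long (x), 24 mm wide (y), 13 mm high, about 60 g. Origin: centre of the underside of this block; x along its length towards the contact tongue, z up.
- drive_tongue (a point): Tip of the module's contact tongue, a bare strip of green board 16 mm wide and 4 mm thick (1.5 to 5.5 mm above the module's underside) that sticks out 8 mm beyond the heatsink at the module's +x end: 45 mm from the module's origin. Axes as the module's.
- usb_stick: Bystander: black USB stick, 56 x 18 x 8 mm. Origin: its underside.
- comma_a: Bystander: pale cream comma-shaped plate, 9 mm thick, about 75 mm long. Origin: underside of its round head.
- comma_b: Bystander: a second plate like it, on the left of the desk. Origin: underside of its round head.
- mouse: Bystander: black computer mouse, 104 x 58 x 31 mm. Origin: its underside.
- screwdriver: Bystander: screwdriver, 160 mm long, lying. Origin: its underside.
- mug: Bystander: white mug, 76 mm across, 90 mm high. Origin: centre of its underside.
- bottle: Bystander: clear drinking bottle, 64 mm across, 200 mm high. Origin: centre of its underside.
Mind the look-alikes: they are no part of the job. There is more than one size of the dock; the one meant has the size given above.

How it is judged:
On the way, in this order (a step that is already met when the one before it is completed fails the run):
1. the release key lets the tray spring out, all the way (over 95 mm) (x of tray_front in the frame of dock below -0.2 m), for 0.2 s.
2. the module lies flat in the cradle of the open tray, tongue towards the dock, let go (x of drive in the frame of cradle between -0.005 and 0.005 m and y of drive in the frame of cradle between -0.004 and 0.004 m and z of drive in the frame of cradle between -0.003 and 0.003 m and angle between the x axis of drive and the x axis of cradle, either way round below 0.15 rad and angle between drive's own z axis and vertical below 0.08 rad and x of drive_tongue in the frame of cradle above 0.03 m and x of tray_front in the frame of dock below -0.18 m and contact force between each of the fingers, the arm and drive below 0.05 N), for 0.2 s.
At the end, for the whole second after the job is handed in: The tray is latched shut (front face no more than 2 mm out of its latched place) and the module lies at rest and flat in its cradle: within 5 mm along, 4 mm across, 3 mm in height, 0.15 rad in direction, tilted under 0.08 rad, tongue towards the dock (x of tray_front in the frame of dock above -0.107 m and velocity of joint tray between -0.005 and 0.005 m/s and x of drive in the frame of cradle between -0.005 and 0.005 m and y of drive in the frame of cradle between -0.004 and 0.004 m and z of drive in the frame of cradle between -0.003 and 0.003 m and angle between the x axis of drive and the x axis of cradle, either way round below 0.15 rad and angle between drive's own z axis and vertical below 0.08 rad and x of drive_tongue in the frame of cradle above 0.03 m and linear speed of drive below 0.01 m/s); the robot touches nothing.
It fails at once if the robot presses on the dock, its key or its tray with more than 28 N (contact force between any of the fingers, the arm and dock above 28 N).
It fails at once if the module is dropped into the cradle from over 15 mm (faster than 0.55 m/s within 30 mm of its place) (linear speed of drive above 0.55 m/s and distance between drive and cradle below 0.03 m).
It fails at once if the module is forced against the dock or tray with more than 40 N (contact force between drive and dock above 40 N).
It fails at once if another thing on the desk is moved by more than 30 mm (distance of any of usb_stick, comma_a, comma_b, mouse, screwdriver, mug, bottle from where it was at the start of the episode above 0.03 m).
It also fails if it takes over 72 s, if anything falls off the work surface, if the arm or the gripper's body presses on something with over 40 N, if the wrist force passes 120 N, or if a joint passes its speed limit or range.

## Working session

There is one attempt and no reset: what is moved stays moved. The work goes in short steps, Python scripts to look and compute and a shell command to move; the robot and the scene stay as the last step left them, time stands still between calls to the robot, and variables do not carry over. Pictures are saved under pics/ and viewed, and the job is handed in when it is done.

```bash
mkdir -p pics
cat > h.py <<'E'
from workcell import bot
import numpy as np, cv2
from scipy.spatial.transform import Rotation as R
def cal(n):
    c=bot.get_calibration(n); f=210/np.tan(np.radians(c['vertical_fov'])/2)
    o=np.array(c['orientation'],float)
    M=R.from_euler('xyz',o).as_matrix() if o.size==3 else (o if o.shape==(3,3) else R.from_quat(o).as_matrix())
    return f,c['cx'],c['cy'],c['k1'],np.array(c['origin']),M
def ray(n,r,c):
    f,cx,cy,k,o,M=cal(n)
    xd,yd=(c-cx)/f,(r-cy)/f; x,y=xd,yd
    for _ in range(30):
        s=1+k*(x*x+y*y); x,y=xd/s,yd/s
    return o,M@np.array([x,y,1.])
def at_z(n,r,c,z):
    o,d=ray(n,r,c); return o+d*(z-o[2])/d[2]
def at_d(n,r,c,depth):
    o,d=ray(n,r,c); return o+d*depth
def proj(n,p):
    f,cx,cy,k,o,M=cal(n); q=M.T@(np.array(p)-o); x,y=q[0]/q[2],q[1]/q[2]; s=1+k*(x*x+y*y)
    return cy+f*y*s,cx+f*x*s
def grab(n,name=None):
    im,d=bot.grab_frame(n)
    if name: cv2.imwrite('pics/'+name+'.png',im[:,:,::-1])
    return im,d
E
python3 - <<'E'
from h import *
for n in ['side','top']:
    print(bot.get_calibration(n)); im,d=grab(n,n+'0'); np.save(n+'0d.npy',d)
print(bot.observe())
E
```

```text
{'vertical_fov': 45.119602343851156, 'cx': 277.58874451056505, 'cy': 210.96853955908247, 'k1': -0.02060506583439369, 'origin': array([-0.06948576,  0.78121891,  1.11183579]), 'orientation': array([-2.35990223e+00,  9.63514808e-04, -2.48052062e+00])}
{'vertical_fov': 45.912641952434775, 'cx': 282.774980922339, 'cy': 209.65857640321414, 'k1': -0.12693619806871545, 'origin': array([ 0.40597717, -0.00670481,  1.19111734]), 'orientation': array([-3.03638665,  0.01337069, -1.59747669])}
{'clock': 0.1, 'qpos': array([ 1.04077291,  0.5219553 , -0.03633699,  1.59993943,  0.02119511,
        1.02111297, -0.11281909]), 'qd': array([-0.00078842, -0.00038229, -0.00131051, -0.00091922,  0.00130588,
        0.00032272,  0.00067764]), 'joint_efforts': array([ 4.39199503e-03, -9.28482485e+01,  1.98403940e+00, -3.70527112e+01,
        1.81015267e-02,  5.33662111e-03, -1.05932959e-04]), 'position': array([ 0.27721002, -0.55982259,  0.23078677]), 'tool_rot': array([-3.14056432e+00,  6.35016788e-05,  4.59798905e-01]), 'force': array([-0.90941749,  0.96261103, -0.44843689]), 'moment': array([-0.02188089,  0.00504531,  0.03765767]), 'grip_width': 0.08552664524109628}
```

View pics/top0.png

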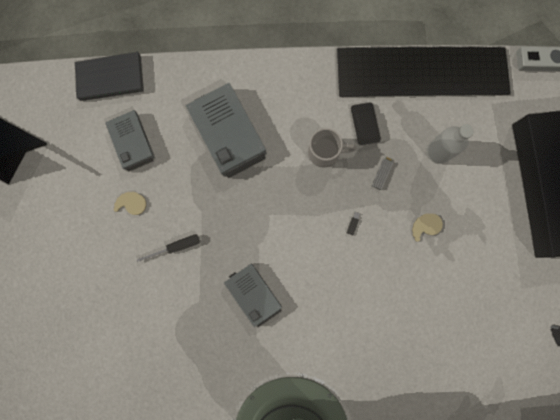

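View pics/side0.png

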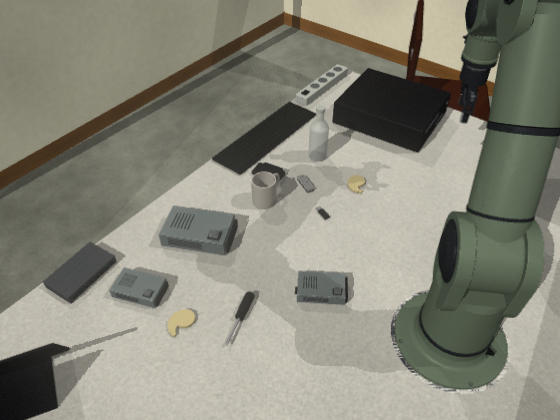

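Run:
```python
from h import *
for n in ['top','side']:
    for t in ['drive','drive_tongue','key_top','tray_front','dock','cradle']:
        print(n,t,[(round(x['score'],2),np.round(x['centre'])) for x in bot.tip_of(n,t)])
```

```text
top drive [(0.77, array([171., 383.]))]
top drive_tongue []
top key_top [(0.63, array([318., 253.])), (0.6, array([154., 224.])), (0.55, array([153., 124.])), (0.42, array([158., 388.]))]
top tray_front [(0.77, array([167., 248.])), (0.61, array([167., 140.])), (0.5, array([318., 268.]))]
top dock [(0.83, array([298., 253.])), (0.79, array([140., 130.])), (0.76, array([133., 227.]))]
top cradle [(0.62, array([151., 135.])), (0.38, array([299., 263.]))]
side drive [(0.71, array([175., 302.])), (0.57, array([187., 304.])), (0.57, array([198., 264.]))]
side drive_tongue [(0.72, array([177., 301.])), (0.35, array([174., 270.]))]
side key_top [(0.58, array([290., 338.])), (0.52, array([291., 145.]))]
side tray_front [(0.64, array([293., 164.])), (0.59, array([288., 345.])), (0.58, array([235., 236.]))]
side dock [(0.95, array([292., 319.])), (0.92, array([234., 197.])), (0.88, array([290., 139.]))]
side cradle [(0.43, array([294., 149.]))]
```

Run:
```python
from h import *
im,d=grab('top')
for t in ['dock','drive','usb_stick']:
  for x in bot.trace('top',t):
    m=x['region']; rr,cc=np.nonzero(m&(d>0))
    P=np.array([at_d('top',r,c,d[r,c]) for r,c in zip(rr,cc)])
    zt=np.percentile(P[:,2],60); 
    Q=P[np.abs(P[:,2]-zt)<.006]
    rect=cv2.minAreaRect(Q[:,:2].astype(np.float32)); print(t,round(x['score'],2),x['box'],'ztop',zt.round(4),len(Q),np.round(rect[0],4),np.round(rect[1],4),rect[2])
o=[]
for (r,c) in [(130,227),(140,130),(295,253),(170,385)]:
    k=cv2.resize(im[max(r-50,0):r+50,c-65:c+65],(390,300),interpolation=cv2.INTER_CUBIC); o.append(k)
cv2.imwrite('pics/crops.png',np.vstack([np.hstack(o[:2]),np.hstack(o[2:])])[:,:,::-1])
```

```text
dock 0.62 [223.5, 267.9, 280.6, 325.2] ztop 0.0335 1780 [0.3302 0.081 ] [0.1308 0.0789] 32.94434356689453Traceback (most recent call last):
  File "<stdin>", line 6, in <module>
  File "h.py", line 18, in at_d
    o,d=ray(n,r,c); return o+d*depth
        ~~~^^^^^^^
  File "h.py", line 10, in ray
    f,cx,cy,k,o,M=cal(n)
                  ~~~^^^
  File "h.py", line 5, in cal
    c=bot.get_calibration(n); f=210/np.tan(np.radians(c['vertical_fov'])/2)
ValueError: time passes only in moves, steps and waits
```

```bash
sed -i 's/^def cal(n):/import functools\n@functools.lru_cache(None)\ndef cal(n):/' h.py
cat >> h.py <<'E'
def cloud(n,m,d):
    rr,cc=np.nonzero(m&(d>0)); f,cx,cy,k,o,M=cal(n)
    xd=(cc-cx)/f; yd=(rr-cy)/f; x,y=xd.copy(),yd.copy()
    for _ in range(30):
        s=1+k*(x*x+y*y); x,y=xd/s,yd/s
    return o+(np.c_[x,y,np.ones_like(x)]*d[rr,cc][:,None])@M.T
E
python3 - <<'E'
from h import *
im,d=grab('top')
for t in ['dock','drive','usb_stick']:
  for x in bot.trace('top',t):
    P=cloud('top',x['region'],d)
    zt=np.percentile(P[:,2],60); 
    Q=P[np.abs(P[:,2]-zt)<.006]
    rect=cv2.minAreaRect(Q[:,:2].astype(np.float32)); print(t,round(x['score'],2),x['box'],'ztop',zt.round(4),len(Q),np.round(rect[0],4),np.round(rect[1],4),rect[2])
o=[]
for (r,c) in [(130,227),(140,130),(295,253),(170,385)]:
    k=cv2.resize(im[max(r-50,0):r+50,c-65:c+65],(390,300),interpolation=cv2.INTER_CUBIC); o.append(k)
cv2.imwrite('pics/crops.png',np.vstack([np.hstack(o[:2]),np.hstack(o[2:])])[:,:,::-1])
E
```

```text
dock 0.98 [106.4, 111.4, 153.7, 170.5] ztop 0.0332 1578 [0.7104 0.3768] [0.1352 0.0808] 21.79082489013672
dock 0.72 [225.4, 267.6, 280.4, 327.1] ztop 0.0337 1756 [0.33   0.0806] [0.1311 0.0783] 33.00101089477539
dock 0.71 [183.7, 83.5, 268.3, 179.7] ztop 0.0511 3725 [0.73   0.1384] [0.1923 0.1208] 26.38576316833496
drive 0.61 [370.0, 158.2, 395.2, 191.5] ztop 0.0093 281 [ 0.6147 -0.2379] [0.0259 0.0782] 62.44194793701172
drive 0.21 [133.6, 232.6, 198.7, 258.8] ztop 0.0215 341 [0.4434 0.2833] [0.025  0.1577] 19.20709228515625
usb_stick 0.67 [343.1, 214.5, 356.6, 234.5] ztop 0.0069 139 [ 0.4931 -0.162 ] [0.0188 0.0509] 68.00128936767578
```

View pics/crops.png

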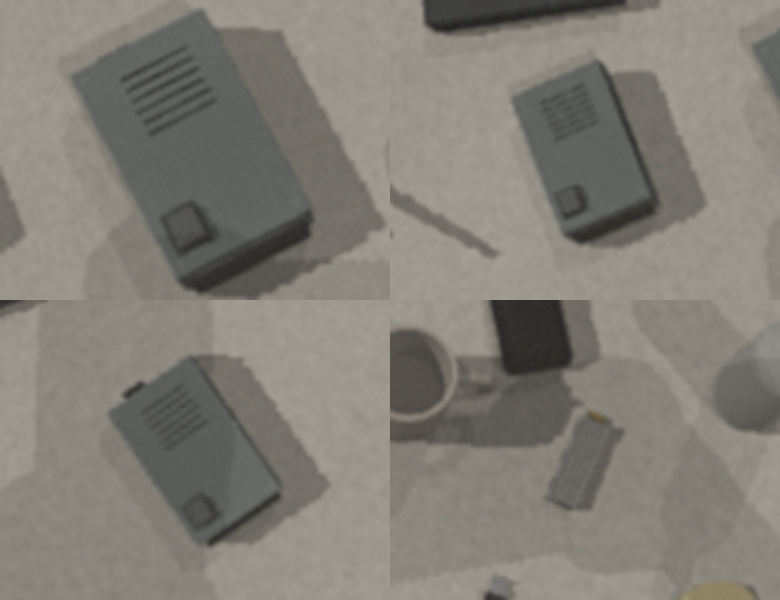

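Candidates: docks at top-camera (row, col) (133,227) 192×121×51 mm, (140,130) 135×81×33 mm, (298,253) 131×78×34 mm. The first is the one with the stated size, and the close crop shows its key at its front left. Module candidates: (173,383) finned with a green/gold tongue, (224,353) USB stick, (123,366) mouse. The first is the module, with its tongue at about (157,389). Next I refine the poses with both cameras.

Run:
```python
from h import *
A=np.radians(26.4); C=np.array([.73,.1384])
for n,key in [('top',None),('side',None)]:
    im,d=grab(n); P=cloud(n,d>0,d)
    q=(P[:,:2]-C)@np.array([[np.cos(A),-np.sin(A)],[np.sin(A),np.cos(A)]])
    s=(np.abs(q[:,0])<.11)&(np.abs(q[:,1])<.075)
    top=s&(P[:,2]>.046)&(P[:,2]<.056)
    r=cv2.minAreaRect(P[top,:2].astype(np.float32)); print(n,'top',np.median(P[top,2]).round(4),np.round(r[0],4),np.round(r[1],4),round(r[2],2))
    k=s&(P[:,2]>.058)&(P[:,2]<.07)
    r=cv2.minAreaRect(P[k,:2].astype(np.float32)); print('key',k.sum(),np.median(P[k,2]).round(4),P[k].mean(0).round(4),np.round(r[0],4),np.round(r[1],4),round(r[2],1))
    s=(np.abs(P[:,0]-.615)<.06)&(np.abs(P[:,1]+.238)<.045)
    desk=np.median(P[s,2]); t=s&(P[:,2]>.007)&(P[:,2]<.03)
    num,_=0,0
    u=P[t]; r=cv2.minAreaRect(u[:,:2].astype(np.float32)); print('drive',desk.round(4),np.median(u[:,2]).round(4),len(u),np.round(r[0],4),np.round(r[1],4),round(r[2],1))
    for T in ['drive','drive_tongue','key_top']:
        for x in bot.tip_of(n,T):
            z={'drive':.0,'drive_tongue':.004,'key_top':.062}[T]
            print(T,round(x['score'],2),np.round(x['centre']),at_z(n,*x['centre'],z).round(4))
    rr,cc=[int(v) for v in proj(n,[.615,-.238,.005])]
    cv2.imwrite('pics/drv_%s.png'%n,cv2.resize(im[rr-35:rr+35,cc-45:cc+45],(720,560),interpolation=cv2.INTER_CUBIC)[:,:,::-1]); print(rr,cc)
```

```text
top top 0.0506 [0.7294 0.1381] [0.1917 0.1209] 26.45
key 106 0.0608 [0.6582 0.141  0.0612] [0.6583 0.1413] [0.0279 0.0229] 25.1
drive -0.0007 0.0101 223 [ 0.6142 -0.2381] [0.0245 0.0776] 64.1
drive 0.58 [172. 382.] [ 0.6181 -0.2392  0.    ]
drive_tongue 0.69 [157. 387.] [ 0.654 -0.253  0.004]
drive_tongue 0.49 [124. 366.] [ 0.7385 -0.205   0.004 ]
key_top 0.59 [317. 255.] [0.2847 0.0736 0.062 ]
key_top 0.57 [155. 224.] [0.6569 0.1396 0.062 ]
key_top 0.39 [157. 122.] [0.6621 0.3819 0.062 ]
key_top 0.36 [151. 439.] [ 0.6538 -0.3649  0.062 ]
172 382
side top 0.0534 [0.7253 0.1342] [0.2018 0.1272] 26.66
key 185 0.0595 [0.6981 0.141  0.0608] [0.7252 0.1389] [0.1856 0.118 ] 26.2
drive 0.0032 0.013 156 [ 0.6135 -0.2309] [0.0751 0.1055] 88.9
drive 0.44 [182. 302.] [ 0.6291 -0.2453  0.    ]
drive_tongue 0.51 [175. 302.] [ 0.6442 -0.2694  0.004 ]
key_top 0.65 [233. 215.] [0.6564 0.1349 0.062 ]
key_top 0.59 [290. 337.] [0.2785 0.0898 0.062 ]
key_top 0.48 [290. 148.] [0.6555 0.3841 0.062 ]
183 304
```

View pics/drv_top.png

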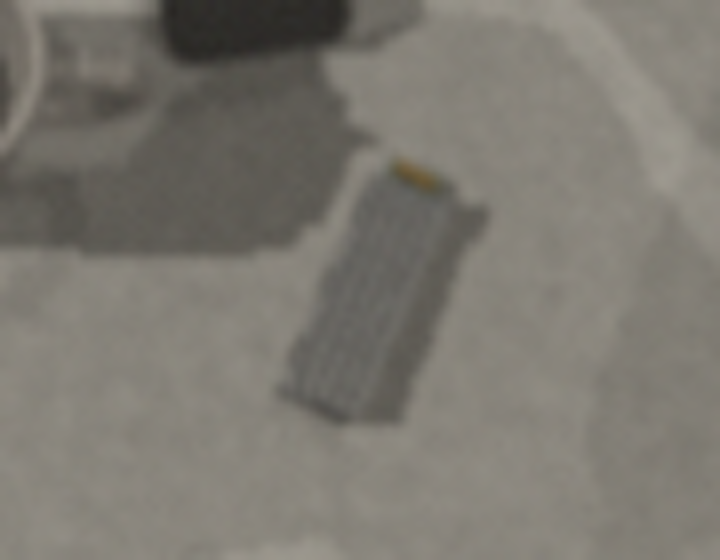

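View pics/drv_side.png

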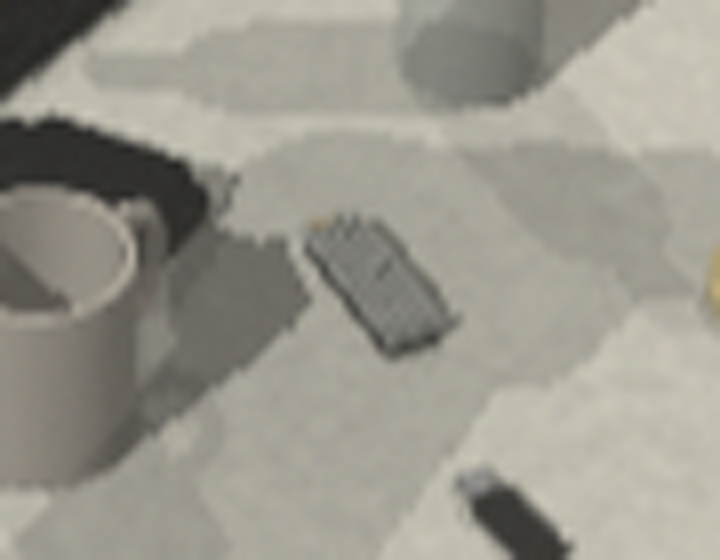

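```bash
python3 -m inch '[{"dx":33,"dy":-23,"hand":1},{"dx":33,"dy":-23,"hand":1},{"dx":33,"dy":-23,"hand":1},{"dx":33,"dy":-23,"hand":1},{"dx":33,"dy":-23,"hand":1},{"dx":33,"dy":-23,"hand":1},{"dx":33,"dy":-23,"hand":1},{"dx":33,"dy":-23,"hand":1},{"dx":33,"dy":-23,"hand":1},{"dx":33,"dy":-23,"hand":1}]' 30
```

```text
schema error: expected keys dx, dy, dz, rx, ry, rz, hand
```

```bash
python3 -m inch '[{"dx":33,"dy":-23,"dz":0,"rx":0,"ry":0,"rz":0,"hand":1},{"dx":33,"dy":-23,"dz":0,"rx":0,"ry":0,"rz":0,"hand":1},{"dx":33,"dy":-23,"dz":0,"rx":0,"ry":0,"rz":0,"hand":1},{"dx":33,"dy":-23,"dz":0,"rx":0,"ry":0,"rz":0,"hand":1},{"dx":33,"dy":-23,"dz":0,"rx":0,"ry":0,"rz":0,"hand":1},{"dx":33,"dy":-23,"dz":0,"rx":0,"ry":0,"rz":0,"hand":1},{"dx":33,"dy":-23,"dz":0,"rx":0,"ry":0,"rz":0,"hand":1},{"dx":33,"dy":-23,"dz":0,"rx":0,"ry":0,"rz":0,"hand":1},{"dx":33,"dy":-23,"dz":0,"rx":0,"ry":0,"rz":0,"hand":1},{"dx":33,"dy":-23,"dz":0,"rx":0,"ry":0,"rz":0,"hand":1}]' 30
```

```text
clock: 2.4
position: [0.4716, -0.2061, 0.2315]
tool_rot: [3.141, -0.0, 0.46]
force: [0.6, 0.1, -0.3]
grip_width: -0.0001
```

```bash
python3 -m inch '[{"dx":32,"dy":-23,"dz":0,"rx":0,"ry":0,"rz":0,"hand":1},{"dx":32,"dy":-23,"dz":0,"rx":0,"ry":0,"rz":0,"hand":1},{"dx":32,"dy":-23,"dz":0,"rx":0,"ry":0,"rz":0,"hand":1},{"dx":32,"dy":-23,"dz":10,"rx":0,"ry":0,"rz":0,"hand":1},{"dx":32,"dy":-23,"dz":20,"rx":0,"ry":0,"rz":0,"hand":1},{"dx":32,"dy":-23,"dz":20,"rx":0,"ry":0,"rz":0,"hand":1},{"dx":32,"dy":-23,"dz":20,"rx":0,"ry":0,"rz":0,"hand":1},{"dx":32,"dy":-23,"dz":20,"rx":0,"ry":0,"rz":0,"hand":1},{"dx":32,"dy":-23,"dz":20,"rx":0,"ry":0,"rz":0,"hand":1},{"dx":33,"dy":-22,"dz":20,"rx":0,"ry":0,"rz":0,"hand":1}]'
```

```text
clock: 3.4
position: [0.6576, 0.1417, 0.1004]
tool_rot: [3.141, 0.0, 0.46]
force: [-0.2, -0.3, 0.8]
grip_width: -0.0
```

```bash
python3 -m inch '[{"dx":0,"dy":0,"dz":20,"rx":0,"ry":0,"rz":0,"hand":1},{"dx":0,"dy":0,"dz":5,"rx":0,"ry":0,"rz":0,"hand":1},{"dx":0,"dy":0,"dz":0,"rx":0,"ry":0,"rz":0,"hand":1},{"dx":0,"dy":0,"dz":0,"rx":0,"ry":0,"rz":0,"hand":1}]'
```

```text
clock: 3.8
position: [0.6575, 0.1391, 0.0774]
tool_rot: [3.141, -0.001, 0.458]
force: [0.1, 0.2, 0.4]
grip_width: 0.0
```

```bash
python3 -m inch '[{"dx":0,"dy":0,"dz":6,"rx":0,"ry":0,"rz":0,"hand":1},{"dx":0,"dy":0,"dz":5,"rx":0,"ry":0,"rz":0,"hand":1},{"dx":0,"dy":0,"dz":2,"rx":0,"ry":0,"rz":0,"hand":1},{"dx":0,"dy":0,"dz":2,"rx":0,"ry":0,"rz":0,"hand":1},{"dx":0,"dy":0,"dz":2,"rx":0,"ry":0,"rz":0,"hand":1},{"dx":0,"dy":0,"dz":0,"rx":0,"ry":0,"rz":0,"hand":1}]'
```

```text
clock: 4.4
position: [0.657, 0.14, 0.0591]
tool_rot: [3.142, 0.0, 0.46]
force: [-2.7, -1.1, 3.1]
grip_width: -0.0
```

```bash
python3 -m inch '[{"dx":0,"dy":0,"dz":1,"rx":0,"ry":0,"rz":0,"hand":1},{"dx":0,"dy":0,"dz":1,"rx":0,"ry":0,"rz":0,"hand":1},{"dx":0,"dy":0,"dz":0,"rx":0,"ry":0,"rz":0,"hand":1}]'
```

```text
clock: 4.7
position: [0.6572, 0.1402, 0.0573]
tool_rot: [-3.142, -0.0, 0.46]
force: [-2.0, -0.8, 4.2]
grip_width: -0.0005
```

```bash
python3 -m inch '[{"dx":0,"dy":0,"dz":1,"rx":0,"ry":0,"rz":0,"hand":1},{"dx":0,"dy":0,"dz":0,"rx":0,"ry":0,"rz":0,"hand":1},{"dx":0,"dy":0,"dz":0,"rx":0,"ry":0,"rz":0,"hand":1}]'
python3 - <<'E'
from h import *
grab('top','t1')
E
```

```text
clock: 5.0
position: [0.6571, 0.1402, 0.0564]
tool_rot: [-3.142, -0.0, 0.46]
force: [-1.1, -0.5, 5.7]
grip_width: -0.0002
```

View pics/t1.png

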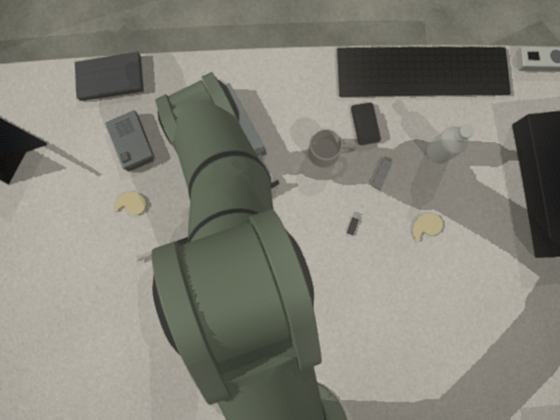

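The arm covers the dock. A black corner, likely the tray's panel, shows at (184,275). I'll lift off and look from the side.

```bash
python3 -m inch '[{"dx":0,"dy":0,"dz":0,"rx":0,"ry":0,"rz":0,"hand":1},{"dx":0,"dy":0,"dz":0,"rx":0,"ry":0,"rz":0,"hand":1},{"dx":0,"dy":0,"dz":0,"rx":0,"ry":0,"rz":0,"hand":1},{"dx":0,"dy":0,"dz":-2,"rx":0,"ry":0,"rz":0,"hand":1},{"dx":0,"dy":0,"dz":-3,"rx":0,"ry":0,"rz":0,"hand":1},{"dx":0,"dy":0,"dz":-10,"rx":0,"ry":0,"rz":0,"hand":1},{"dx":0,"dy":0,"dz":-20,"rx":0,"ry":0,"rz":0,"hand":1},{"dx":0,"dy":0,"dz":-30,"rx":0,"ry":0,"rz":0,"hand":1},{"dx":0,"dy":0,"dz":-40,"rx":0,"ry":0,"rz":0,"hand":1},{"dx":0,"dy":0,"dz":-40,"rx":0,"ry":0,"rz":0,"hand":1}]'
python3 - <<'E'
from h import *
grab('side','s1')
E
```

```text
clock: 6.05
position: [0.6566, 0.14, 0.2031]
tool_rot: [-3.141, 0.001, 0.46]
force: [0.6, 0.0, 0.4]
grip_width: 0.0
```

View pics/s1.png

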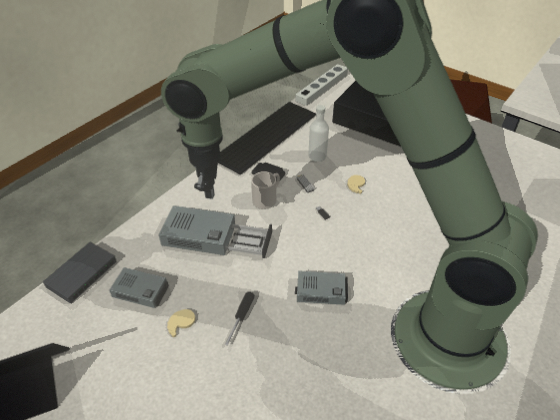

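The tray is out: panel at (240,268), empty cradle at (238,250). Next I check the clearances round the module.

Run:
```python
from h import *
im,d=grab('top','t2')
for t in ['mug','bottle','mouse']:
  for x in bot.trace('top',t)[:1]:
    P=cloud('top',x['region'],d); q=P[P[:,2]>.006]
    r=cv2.minAreaRect(q[:,:2].astype(np.float32)); print(t,round(x['score'],2),np.round(r[0],3),np.round(r[1],3),q.max(0).round(3))
    for y in bot.tip_of('top',t)[:1]: print(at_z('top',*y['centre'],0).round(3))
```

```text
mug 0.82 [ 0.664 -0.107] [0.1   0.074] [ 0.707 -0.058  0.094]
[ 0.666 -0.093  0.   ]
mouse 0.74 [ 0.739 -0.203] [0.105 0.059] [ 0.792 -0.169  0.036]
[ 0.735 -0.203  0.   ]
```

View pics/t2.png

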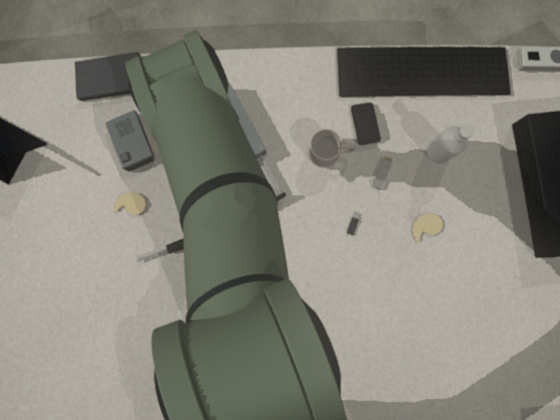

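```bash
python3 -m inch '[{"dx":-20,"dy":32,"dz":0,"rx":0,"ry":0,"rz":0,"hand":0},{"dx":-20,"dy":32,"dz":0,"rx":0,"ry":0,"rz":0,"hand":0},{"dx":-20,"dy":32,"dz":0,"rx":0,"ry":0,"rz":0,"hand":0},{"dx":-21,"dy":32,"dz":0,"rx":0,"ry":0,"rz":0,"hand":0},{"dx":-21,"dy":32,"dz":0,"rx":0,"ry":0,"rz":0,"hand":0},{"dx":-21,"dy":32,"dz":0,"rx":0,"ry":0,"rz":0,"hand":0},{"dx":-21,"dy":32,"dz":0,"rx":0,"ry":0,"rz":0,"hand":0},{"dx":-21,"dy":32,"dz":0,"rx":0,"ry":0,"rz":0,"hand":0},{"dx":-21,"dy":32,"dz":0,"rx":0,"ry":0,"rz":0,"hand":0},{"dx":-20,"dy":32,"dz":0,"rx":0,"ry":0,"rz":0,"hand":0}]'
python3 -m inch '[{"dx":0,"dy":0,"dz":0,"rx":0,"ry":0,"rz":0.13,"hand":0},{"dx":0,"dy":0,"dz":0,"rx":0,"ry":0,"rz":0.13,"hand":0},{"dx":0,"dy":0,"dz":0,"rx":0,"ry":0,"rz":0.13,"hand":0},{"dx":0,"dy":0,"dz":10,"rx":0,"ry":0,"rz":0.13,"hand":0},{"dx":0,"dy":0,"dz":20,"rx":0,"ry":0,"rz":0.13,"hand":0},{"dx":0,"dy":0,"dz":20,"rx":0,"ry":0,"rz":0.13,"hand":0},{"dx":0,"dy":0,"dz":20,"rx":0,"ry":0,"rz":0.13,"hand":0},{"dx":0,"dy":0,"dz":20,"rx":0,"ry":0,"rz":0,"hand":0},{"dx":0,"dy":0,"dz":20,"rx":0,"ry":0,"rz":0,"hand":0},{"dx":0,"dy":0,"dz":0,"rx":0,"ry":0,"rz":0,"hand":0}]'
python3 - <<'E'
from h import *
im,d=grab('top','t3'); im2,d2=grab('side','s3')
C=[.73,.1384]
for n,I in [('top',im),('side',im2)]:
    o=[]
    for p,h in [([.614,-.238,.03],35),([.6,.075,.02],40)]:
        rr,cc=[int(v) for v in proj(n,p)]; print(n,rr,cc)
        o.append(cv2.resize(I[rr-h:rr+h,cc-h:cc+h],(400,400),interpolation=cv2.INTER_CUBIC))
    cv2.imwrite('pics/c3_%s.png'%n,np.hstack(o)[:,:,::-1])
s=bot.observe(); print(s['position'],s['tool_rot'])
np.savez('f3.npz',im=im,d=d,im2=im2,d2=d2)
E
```

```text
clock: 7.4
position: [0.6136, -0.2395, 0.2002]
tool_rot: [-3.14, 0.001, 0.46]
force: [0.8, 0.4, -0.5]
grip_width: 0.0432
clock: 8.4
position: [0.6125, -0.2372, 0.0878]
tool_rot: [3.141, 0.006, -0.45]
force: [0.2, 0.9, 0.1]
grip_width: 0.0426
top 171 383
top 181 253
side 177 304
side 239 245
[ 0.6141331  -0.23804167  0.0910047 ] [ 3.14130781e+00  1.27682509e-03 -4.50247925e-01]
```

View pics/c3_top.png

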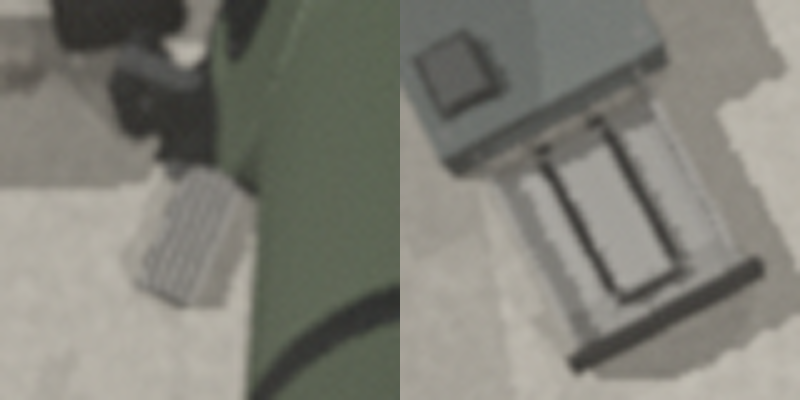

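View pics/c3_side.png

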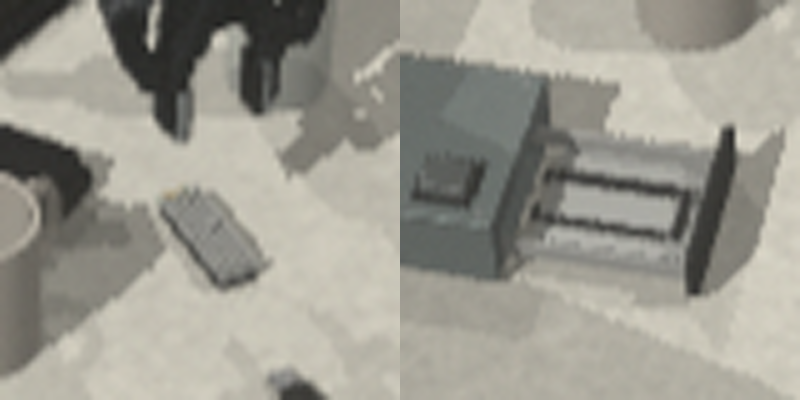

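Run:
```python
from h import *
f=np.load('f3.npz')
A=np.radians(26.45); D=np.array([.7294,.1381]); M=np.array([[np.cos(A),-np.sin(A)],[np.sin(A),np.cos(A)]])
def w(x,y,z): return [*(D+M@np.array([x,y])),z]
cx=-.147
polys=[[w(cx+a*.0395,b*.014,.013) for a,b in [(1,1),(1,-1),(-1,-1),(-1,1)]],
       [w(-.210,b*.052,z) for b,z in [(1,.041),(-1,.041),(-1,.007),(1,.007)]],
       [w(a*.095,b*.06,.052) for a,b in [(1,1),(1,-1),(-1,-1),(-1,1)]],
       [w(-.062+a*.014,.034+b*.012,.062) for a,b in [(1,1),(1,-1),(-1,-1),(-1,1)]]]
out=[]
for n,I,c in [('top',f['im'],(181,253)),('side',f['im2'],(239,245))]:
    h=40;k=10; J=cv2.resize(I[c[0]-h:c[0]+h,c[1]-h:c[1]+h],None,fx=k,fy=k,interpolation=cv2.INTER_CUBIC)[:,:,::-1].copy()
    for P,col in zip(polys,[(0,0,255),(0,255,0),(255,0,0),(0,255,255)]):
        q=[]
        for p in P:
            r,cc=proj(n,p); q.append([(cc-c[1]+h+.5)*k,(r-c[0]+h+.5)*k])
        cv2.polylines(J,[np.int32(q)],True,col,1)
    cv2.imwrite('pics/ov_%s.png'%n,J[100:700])
print(w(cx,0,0))
for n,I,d in [('top',f['im'],f['d']),('side',f['im2'],f['d2'])]:
    P=cloud(n,d>0,d); q=(P[:,:2]-D)@M
    s=(q[:,0]>-.24)&(q[:,0]<-.19)&(np.abs(q[:,1])<.07)&(P[:,2]>.033)&(P[:,2]<.06)
    print(n,s.sum(),q[s].min(0).round(4),q[s].max(0).round(4),q[s].mean(0).round(4),np.percentile(P[s,2],95))
```

```text
[np.float64(0.5977874599303171), np.float64(0.0726237501348306), 0]
top 155 [-0.2103 -0.0521] [-0.2023  0.0517] [-0.2065 -0.0007] 0.04267352580297699
side 93 [-0.2117 -0.0529] [-0.2025  0.0524] [-0.208   0.0016] 0.04640830932889401
```

View pics/ov_top.png

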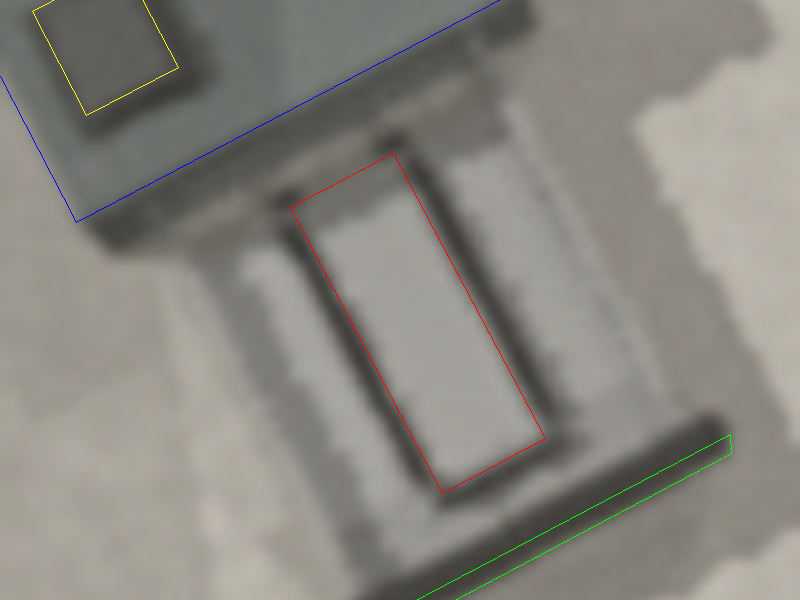

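View pics/ov_side.png

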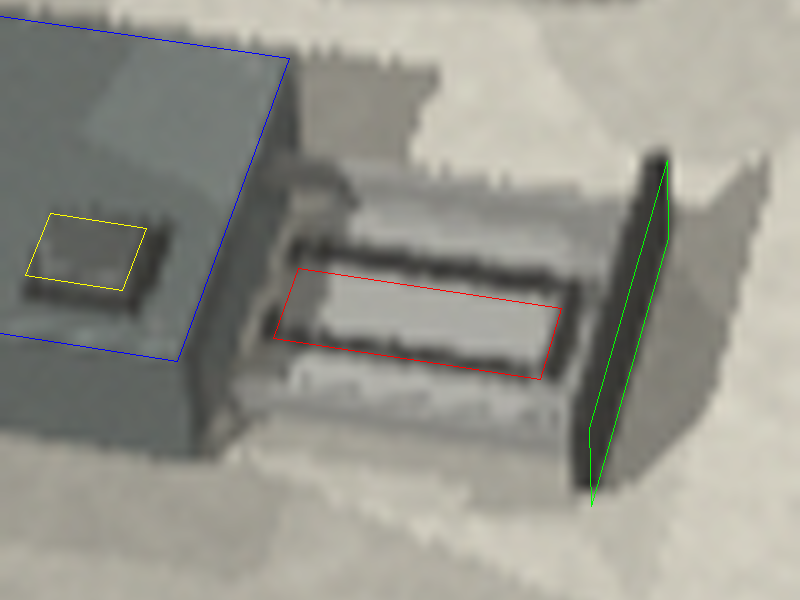

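Run:
```python
from h import *
f=np.load('f3.npz')
A=np.radians(26.45); D=np.array([.7294,.1381]); M=np.array([[np.cos(A),-np.sin(A)],[np.sin(A),np.cos(A)]])
for n,I,d in [('top',f['im'],f['d']),('side',f['im2'],f['d2'])]:
    P=cloud(n,d>0,d); q=(P[:,:2]-D)@M; g=I[d>0].mean(1)
    s=(np.abs(q[:,0]+.15)<.028)
    print(n,[(y,int(np.median(g[m])),round(1000*np.median(P[m,2]),1)) for y in range(-34,35,2) for m in [s&(np.abs(q[:,1]*1000-y)<1.2)] if m.any()])
    s=(np.abs(q[:,1])<.008)
    print(n,[(y,int(np.median(g[m])),round(1000*np.median(P[m,2]),1)) for y in range(-214,-96,2) for m in [s&(np.abs(q[:,0]*1000-y)<1.2)] if m.any()])
```

```text
top [(-34, 156, np.float64(11.8)), (-32, 157, np.float64(11.8)), (-30, 157, np.float64(11.7)), (-28, 157, np.float64(12.6)), (-26, 151, np.float64(11.3)), (-24, 135, np.float64(11.9)), (-22, 114, np.float64(11.1)), (-20, 88, np.float64(14.3)), (-18, 70, np.float64(17.9)), (-16, 82, np.float64(16.7)), (-14, 123, np.float64(13.2)), (-12, 149, np.float64(12.2)), (-10, 158, np.float64(11.6)), (-8, 158, np.float64(11.9)), (-6, 158, np.float64(11.7)), (-4, 157, np.float64(12.5)), (-2, 158, np.float64(12.2)), (0, 158, np.float64(12.7)), (2, 158, np.float64(11.5)), (4, 159, np.float64(11.3)), (6, 159, np.float64(11.5)), (8, 159, np.float64(11.9)), (10, 152, np.float64(11.7)), (12, 132, np.float64(12.1)), (14, 95, np.float64(11.9)), (16, 70, np.float64(15.7)), (18, 83, np.float64(17.9)), (20, 126, np.float64(15.0)), (22, 155, np.float64(11.7)), (24, 162, np.float64(11.9)), (26, 163, np.float64(12.3)), (28, 161, np.float64(12.2)), (30, 149, np.float64(12.2)), (32, 130, np.float64(12.4)), (34, 124, np.float64(12.8))]
top [(-214, 126, np.float64(-4.3)), (-212, 126, np.float64(-0.7)), (-210, 77, 
[... 3733 characters left out ...]
167, np.float64(17.0)), (-144, 167, np.float64(16.9)), (-142, 168, np.float64(15.5)), (-140, 169, np.float64(14.4)), (-138, 168, np.float64(14.3)), (-136, 168, np.float64(15.6)), (-134, 169, np.float64(16.3)), (-132, 168, np.float64(14.0)), (-130, 168, np.float64(16.7)), (-128, 167, np.float64(18.3)), (-126, 168, np.float64(15.4)), (-124, 167, np.float64(14.6)), (-122, 167, np.float64(14.2)), (-120, 164, np.float64(15.8)), (-118, 119, np.float64(13.4)), (-116, 105, np.float64(16.3)), (-114, 105, np.float64(16.0)), (-112, 103, np.float64(15.6)), (-110, 103, np.float64(15.6)), (-108, 93, np.float64(17.9)), (-106, 85, np.float64(20.9)), (-100, 110, np.float64(2.0)), (-98, 119, np.float64(1.6))]
```

Run:
```python
from h import *
im=cv2.imread('pics/top0.png'); im2=cv2.imread('pics/side0.png')
P0=np.array([.6142,-.2381]); a=np.radians(-26)
def w(x,y,z): return [P0[0]+x*np.cos(a)-y*np.sin(a),P0[1]+x*np.sin(a)+y*np.cos(a),z]
sq=[(1,1),(1,-1),(-1,-1),(-1,1)]
polys=[[w(i*.037,j*.012,z) for i,j in sq] for z in (.013,0)]+[[w(.037,.008,.0055),w(.045,.008,.0055),w(.045,-.008,.0055),w(.037,-.008,.0055)]]
o=[]
for n,I in [('top',im),('side',im2)]:
    c=[int(v) for v in proj(n,[*P0,0])];h=25;k=16
    J=cv2.resize(I[c[0]-h:c[0]+h,c[1]-h:c[1]+h],None,fx=k,fy=k,interpolation=cv2.INTER_CUBIC)
    for P,col in zip(polys,[(0,0,255),(0,255,0),(255,0,0)]):
        q=[]
        for p in P:
            r,cc=proj(n,p); q.append([(cc-c[1]+h+.5)*k,(r-c[0]+h+.5)*k])
        cv2.polylines(J,[np.int32(q)],True,col,1)
    o.append(J[:,200:600])
cv2.imwrite('pics/ovd.png',np.hstack([x[100:700] for x in o]))
```

```text
(no output)
```

View pics/ovd.png

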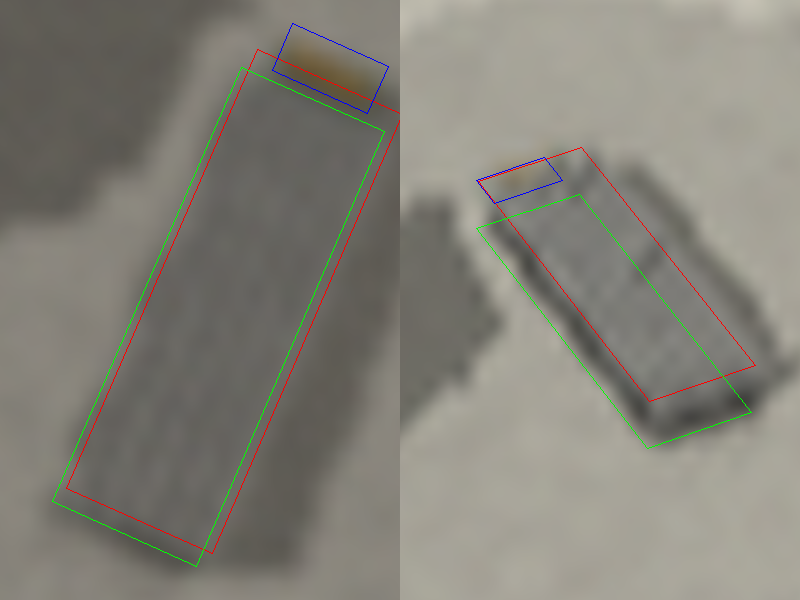

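```bash
python3 -m inch '[{"dx":-1,"dy":0,"dz":20,"rx":0,"ry":0,"rz":0,"hand":0.2},{"dx":0,"dy":0,"dz":20,"rx":0,"ry":0,"rz":0,"hand":0.2},{"dx":0,"dy":0,"dz":20,"rx":0,"ry":0,"rz":0,"hand":0.2},{"dx":0,"dy":0,"dz":10,"rx":0,"ry":0,"rz":0,"hand":0.2},{"dx":0,"dy":0,"dz":5,"rx":0,"ry":0,"rz":0,"hand":0.2},{"dx":0,"dy":0,"dz":0,"rx":0,"ry":0,"rz":0,"hand":0.2},{"dx":0,"dy":0,"dz":0,"rx":0,"ry":0,"rz":0,"hand":0.2}]' 30
python3 - <<'E'
from h import *
for n in ['top','side']:
    I,d=grab(n); c=[int(v) for v in proj(n,[.613,-.238,.02])]
    cv2.imwrite('pics/g1_%s.png'%n,cv2.resize(I[c[0]-30:c[0]+30,c[1]-40:c[1]+40],(800,600),interpolation=cv2.INTER_CUBIC)[:,:,::-1])
s=bot.observe();print(s['position'],s['tool_rot'],s['force'],s['grip_width'])
E
```

```text
clock: 9.2
position: [0.614, -0.2379, 0.0173]
tool_rot: [-3.141, -0.001, -0.45]
force: [0.4, -0.6, 0.7]
grip_width: 0.0343
[ 0.61404741 -0.23783466  0.01726278] [-3.14141920e+00 -1.25761274e-03 -4.50265913e-01] [ 0.84206036  0.08246064 -0.47123739] 0.034268899556330154
```

View pics/g1_side.png

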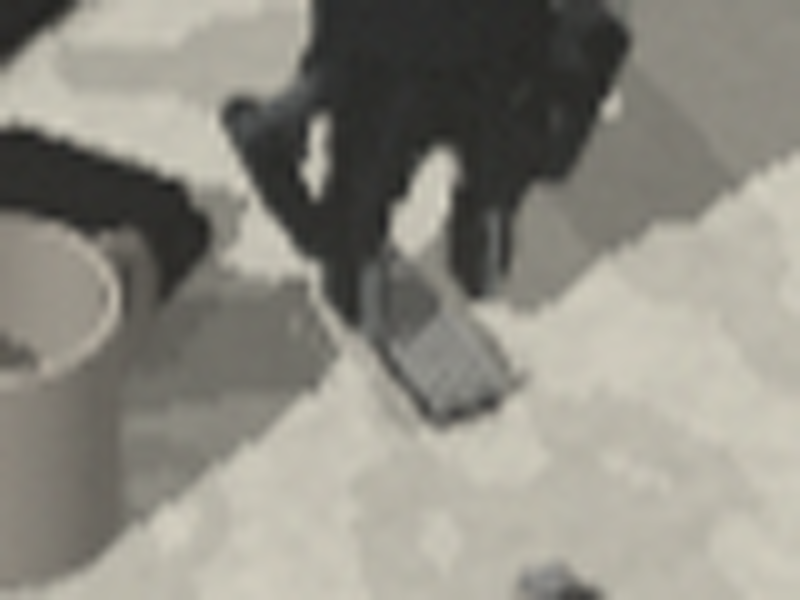

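View pics/g1_top.png

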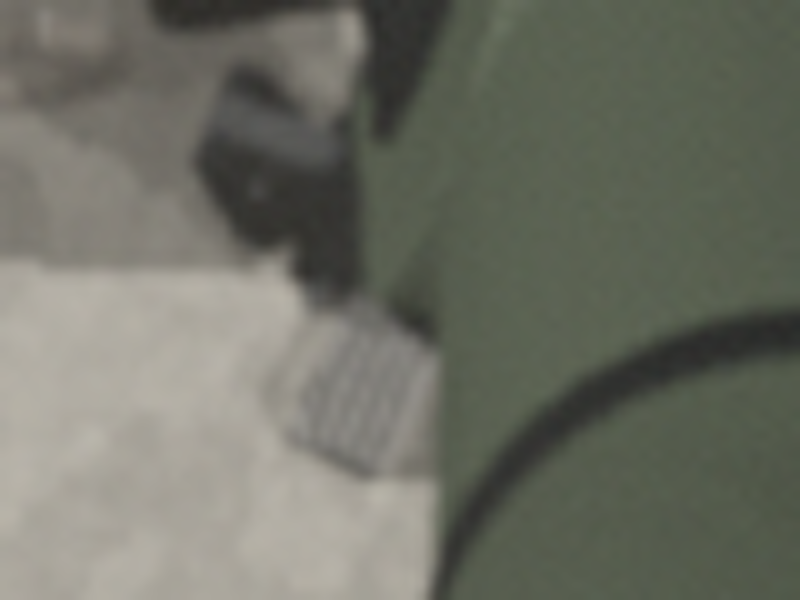

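```bash
python3 -m inch '[{"dx":0,"dy":0,"dz":5,"rx":0,"ry":0,"rz":0,"hand":0.2},{"dx":0,"dy":0,"dz":3,"rx":0,"ry":0,"rz":0,"hand":0.2},{"dx":0,"dy":0,"dz":2,"rx":0,"ry":0,"rz":0,"hand":0.2},{"dx":0,"dy":0,"dz":0,"rx":0,"ry":0,"rz":0,"hand":0.2}]'
python3 -m inch '[{"dx":0,"dy":0,"dz":2,"rx":0,"ry":0,"rz":0,"hand":0.2},{"dx":0,"dy":0,"dz":0,"rx":0,"ry":0,"rz":0,"hand":0.2}]'
python3 -m inch '[{"dx":0,"dy":0,"dz":2,"rx":0,"ry":0,"rz":0,"hand":0.2},{"dx":0,"dy":0,"dz":0,"rx":0,"ry":0,"rz":0,"hand":0.2}]'
```

```text
clock: 9.7
position: [0.6133, -0.2376, 0.0059]
tool_rot: [3.142, 0.001, -0.45]
force: [0.1, 0.1, -0.7]
grip_width: 0.0342
clock: 9.9
position: [0.6135, -0.2376, 0.0041]
tool_rot: [-3.142, 0.0, -0.45]
force: [0.0, 0.2, 0.6]
grip_width: 0.0343
clock: 10.1
position: [0.6134, -0.2376, 0.0021]
tool_rot: [3.142, 0.0, -0.45]
force: [-0.0, -0.4, -0.4]
grip_width: 0.0344
```

```bash
python3 -m inch '[{"dx":0,"dy":0,"dz":2,"rx":0,"ry":0,"rz":0,"hand":0.2},{"dx":0,"dy":0,"dz":0,"rx":0,"ry":0,"rz":0,"hand":0.2}]'
python3 -m inch '[{"dx":0,"dy":0,"dz":1,"rx":0,"ry":0,"rz":0,"hand":0.2},{"dx":0,"dy":0,"dz":0,"rx":0,"ry":0,"rz":0,"hand":0.2}]'
python3 -m inch '[{"dx":0,"dy":0,"dz":1,"rx":0,"ry":0,"rz":0,"hand":0.2},{"dx":0,"dy":0,"dz":0,"rx":0,"ry":0,"rz":0,"hand":0.2}]'
python3 -m inch '[{"dx":0,"dy":0,"dz":1,"rx":0,"ry":0,"rz":0,"hand":0.2},{"dx":0,"dy":0,"dz":0,"rx":0,"ry":0,"rz":0,"hand":0.2}]'
```

```text
clock: 10.3
position: [0.6134, -0.2376, 0.0]
tool_rot: [3.142, 0.0, -0.45]
force: [0.2, 0.2, 0.2]
grip_width: 0.0344
clock: 10.5
position: [0.6136, -0.2376, -0.0006]
tool_rot: [-3.142, -0.0, -0.45]
force: [0.5, 0.3, 0.6]
grip_width: 0.0341
clock: 10.7
position: [0.6136, -0.2377, -0.0008]
tool_rot: [-3.142, -0.0, -0.45]
force: [-6.0, 3.3, 17.5]
grip_width: 0.0343
clock: 10.9
position: [0.6137, -0.2377, -0.0008]
tool_rot: [-3.141, -0.0, -0.45]
force: [-11.4, 5.3, 32.4]
grip_width: 0.0343
```

```bash
python3 -m inch '[{"dx":0,"dy":0,"dz":-3,"rx":0,"ry":0,"rz":0,"hand":0.2},{"dx":0,"dy":0,"dz":-6,"rx":0,"ry":0,"rz":0,"hand":0.2},{"dx":0,"dy":0,"dz":-2,"rx":0,"ry":0,"rz":0,"hand":0.2},{"dx":0,"dy":0,"dz":0,"rx":0,"ry":0,"rz":0,"hand":0.2}]'
```

```text
clock: 11.3
position: [0.6138, -0.2377, 0.0086]
tool_rot: [-3.142, -0.001, -0.45]
force: [0.5, -0.9, 0.2]
grip_width: 0.0343
```

```bash
python3 -m inch '[{"dx":0,"dy":0,"dz":0,"rx":0,"ry":0,"rz":0,"hand":0.4},{"dx":0,"dy":0,"dz":0,"rx":0,"ry":0,"rz":0,"hand":0.6},{"dx":0,"dy":0,"dz":0,"rx":0,"ry":0,"rz":0,"hand":0.6},{"dx":0,"dy":0,"dz":0,"rx":0,"ry":0,"rz":0,"hand":0.6},{"dx":0,"dy":0,"dz":0,"rx":0,"ry":0,"rz":0,"hand":0.6}]' 30
python3 -m inch '[{"dx":0,"dy":0,"dz":-5,"rx":0,"ry":0,"rz":0,"hand":0.6},{"dx":0,"dy":0,"dz":-10,"rx":0,"ry":0,"rz":0,"hand":0.6},{"dx":0,"dy":0,"dz":-20,"rx":0,"ry":0,"rz":0,"hand":0.6},{"dx":0,"dy":0,"dz":-30,"rx":0,"ry":0,"rz":0,"hand":0.6},{"dx":0,"dy":0,"dz":-30,"rx":0,"ry":0,"rz":0,"hand":0.6},{"dx":0,"dy":0,"dz":-30,"rx":0,"ry":0,"rz":0,"hand":0.6},{"dx":0,"dy":0,"dz":0,"rx":0,"ry":0,"rz":0,"hand":0.6}]'
python3 - <<'E'
from h import *
for n in ['side']:
    I,d=grab(n); c=[int(v) for v in proj(n,[.613,-.238,.13])]
    cv2.imwrite('pics/g2_%s.png'%n,cv2.resize(I[c[0]-30:c[0]+30,c[1]-40:c[1]+40],(800,600),interpolation=cv2.INTER_CUBIC)[:,:,::-1])
s=bot.observe();print(s['position'],s['tool_rot'],s['force'],s['grip_width'])
E
```

```text
clock: 11.8
position: [0.6135, -0.2376, 0.0083]
tool_rot: [3.142, 0.0, -0.45]
force: [-1.5, 0.2, 4.0]
grip_width: 0.0228
clock: 12.5
position: [0.6155, -0.2384, 0.1382]
tool_rot: [-3.141, -0.006, -0.451]
force: [0.2, -0.1, -0.8]
grip_width: 0.0228
[ 0.61461569 -0.23800504  0.13594137] [-3.14092322 -0.00391906 -0.45031806] [ 0.38182344  0.12420022 -0.12265551] 0.02266874949302211
```

View pics/g2_side.png

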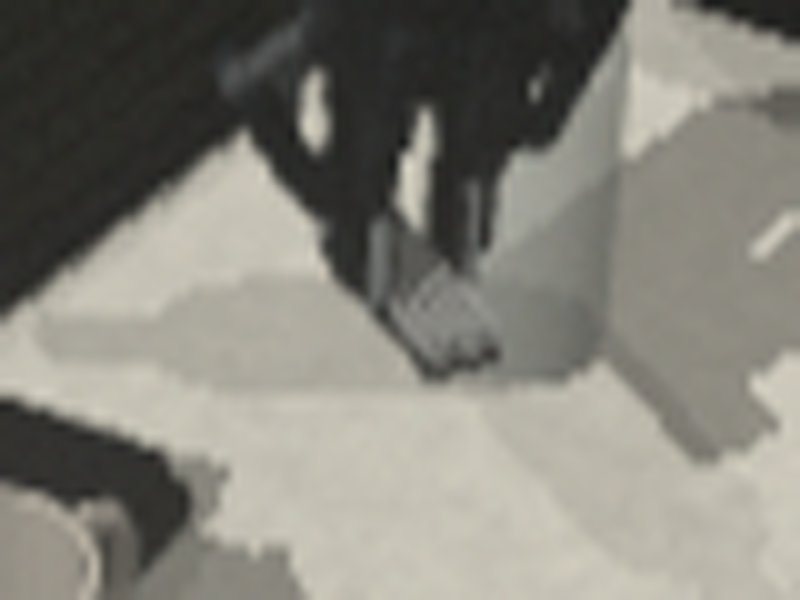

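```bash
python3 -m inch '[{"dx":-8,"dy":-14,"dz":0,"rx":0,"ry":0,"rz":0,"hand":0.6},{"dx":-16,"dy":-29,"dz":0,"rx":0,"ry":0,"rz":0,"hand":0.6},{"dx":-17,"dy":-32,"dz":0,"rx":0,"ry":0,"rz":0,"hand":0.6},{"dx":-17,"dy":-32,"dz":0,"rx":0,"ry":0,"rz":0,"hand":0.6},{"dx":-17,"dy":-32,"dz":0,"rx":0,"ry":0,"rz":0,"hand":0.6},{"dx":-18,"dy":-32,"dz":0,"rx":0,"ry":0,"rz":0,"hand":0.6},{"dx":-18,"dy":-32,"dz":0,"rx":0,"ry":0,"rz":0,"hand":0.6},{"dx":-18,"dy":-32,"dz":0,"rx":0,"ry":0,"rz":0,"hand":0.6},{"dx":-14,"dy":-24,"dz":0,"rx":0,"ry":0,"rz":0,"hand":0.6},{"dx":-7,"dy":-13,"dz":0,"rx":0,"ry":0,"rz":0,"hand":0.6}]'
python3 -m inch '[{"dx":0,"dy":0,"dz":0,"rx":0,"ry":0,"rz":-0.13,"hand":0.6},{"dx":0,"dy":0,"dz":0,"rx":0,"ry":0,"rz":-0.13,"hand":0.6},{"dx":0,"dy":0,"dz":0,"rx":0,"ry":0,"rz":-0.13,"hand":0.6},{"dx":0,"dy":0,"dz":0,"rx":0,"ry":0,"rz":-0.13,"hand":0.6},{"dx":0,"dy":0,"dz":10,"rx":0,"ry":0,"rz":-0.13,"hand":0.6},{"dx":0,"dy":0,"dz":20,"rx":0,"ry":0,"rz":-0.13,"hand":0.6},{"dx":0,"dy":0,"dz":20,"rx":0,"ry":0,"rz":-0.13,"hand":0.6},{"dx":0,"dy":0,"dz":0,"rx":0,"ry":0,"rz":0,"hand":0.6},{"dx":0,"dy":0,"dz":0,"rx":0,"ry":0,"rz":0,"hand":0.6}]'
```

```text
clock: 13.55
position: [0.5956, 0.0762, 0.1324]
tool_rot: [3.142, 0.002, -0.447]
force: [0.0, 0.5, -0.2]
grip_width: 0.0225
clock: 14.45
position: [0.5966, 0.0722, 0.0832]
tool_rot: [-3.141, 0.001, 0.455]
force: [0.8, -0.1, 0.2]
grip_width: 0.0225
```

```bash
python3 -m inch '[{"dx":1,"dy":1,"dz":15,"rx":0,"ry":0,"rz":-0.006,"hand":0.6},{"dx":0,"dy":0,"dz":15,"rx":0,"ry":0,"rz":0,"hand":0.6},{"dx":0,"dy":0,"dz":10,"rx":0,"ry":0,"rz":0,"hand":0.6},{"dx":0,"dy":0,"dz":0,"rx":0,"ry":0,"rz":0,"hand":0.6},{"dx":0,"dy":0,"dz":0,"rx":0,"ry":0,"rz":0,"hand":0.6}]'
python3 - <<'E'
from h import *
for n in ['top','side']:
    I,d=grab(n); c=[int(v) for v in proj(n,[.598,.072,.03])]; print(c)
    cv2.imwrite('pics/p1_%s.png'%n,cv2.resize(I[c[0]-30:c[0]+30,c[1]-40:c[1]+40],(800,600),interpolation=cv2.INTER_CUBIC)[:,:,::-1])
s=bot.observe();print(s['position'],s['tool_rot'],s['force'],s['grip_width'])
E
```

```text
clock: 14.95
position: [0.5981, 0.0722, 0.0431]
tool_rot: [-3.141, 0.0, 0.465]
force: [0.4, -0.1, -1.2]
grip_width: 0.0223
[181, 254]
[236, 246]
[0.59848863 0.07217244 0.04373406] [ 3.14144061e+00 -6.02321074e-04  4.65496539e-01] [-0.00110571  0.79470956 -0.50346416] 0.02265564989094659
```

View pics/p1_side.png

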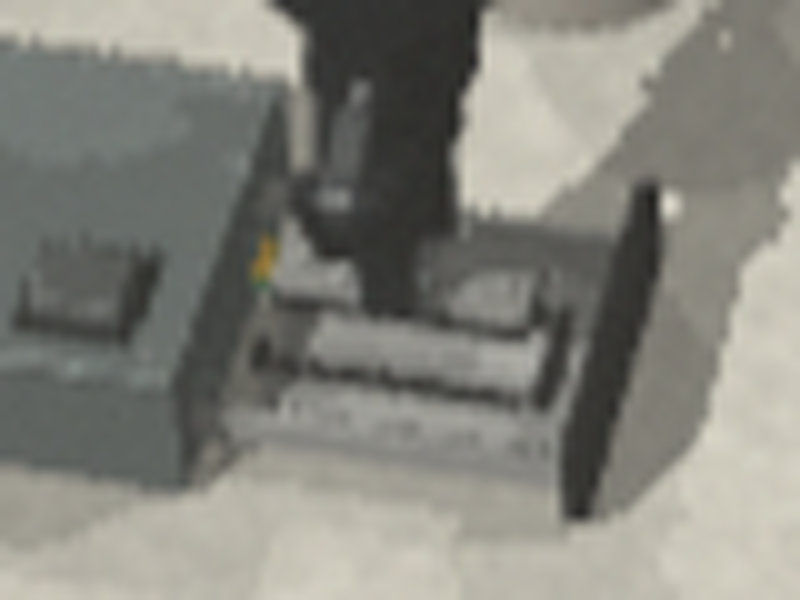

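View pics/p1_top.png

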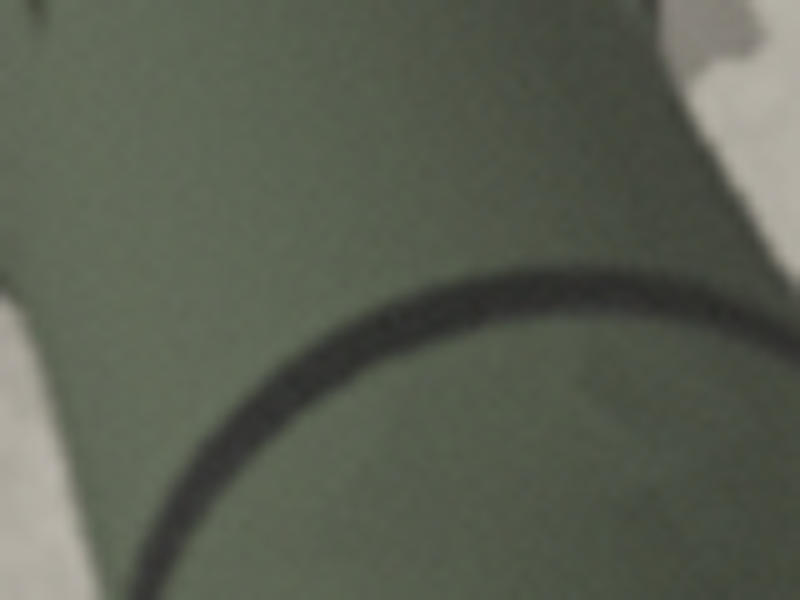

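```bash
cat > ov.py <<'E'
from h import *
def overlay(n,I,P0,a,z0,name,h=(30,40),k=10,extra=[]):
    def w(x,y,z): return [P0[0]+x*np.cos(a)-y*np.sin(a),P0[1]+x*np.sin(a)+y*np.cos(a),z0+z]
    sq=[(1,1),(1,-1),(-1,-1),(-1,1)]
    polys=[[w(i*.037,j*.012,z) for i,j in sq] for z in (.013,0)]+[[w(.037,.008,.0055),w(.045,.008,.0055),w(.045,-.008,.0055),w(.037,-.008,.0055)]]+extra
    c=[int(v) for v in proj(n,[*P0,z0])]
    J=cv2.resize(I[c[0]-h[0]:c[0]+h[0],c[1]-h[1]:c[1]+h[1]],None,fx=k,fy=k,interpolation=cv2.INTER_CUBIC)[:,:,::-1].copy()
    for P,col in zip(polys,[(0,0,255),(0,255,0),(255,0,0),(255,255,0),(255,0,255)]):
        q=[]
        for p in P:
            r,cc=proj(n,p); q.append([(cc-c[1]+h[1]+.5)*k,(r-c[0]+h[0]+.5)*k])
        cv2.polylines(J,[np.int32(q)],True,col,1)
    cv2.imwrite('pics/'+name+'.png',J)
E
python3 - <<'E'
from ov import *
I,d=grab('side'); s=bot.observe(); p=s['position']
overlay('side',I,p[:2],s['tool_rot'][2],p[2]-.0083,'p2')
E
```

```text
(no output)
```

View pics/p2.png

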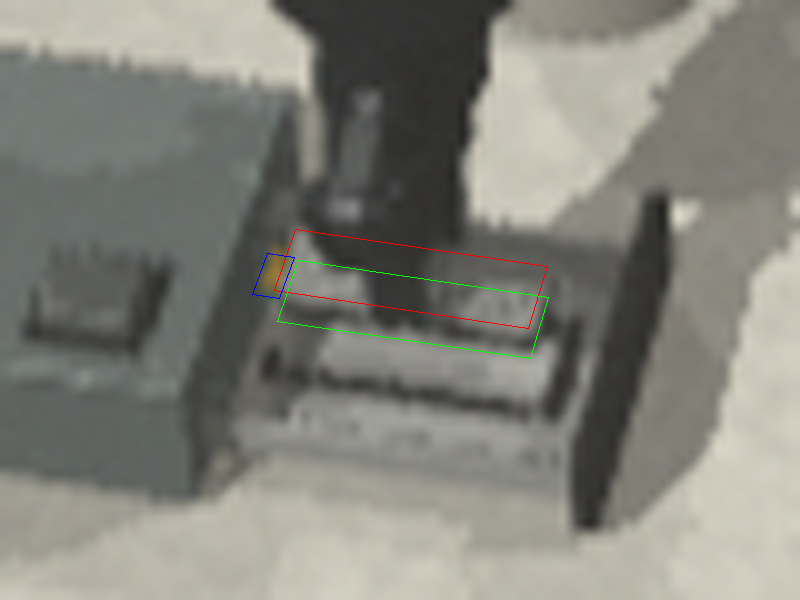

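```bash
python3 -m inch '[{"dx":0,"dy":0,"dz":8,"rx":0,"ry":0,"rz":0,"hand":0.6},{"dx":0,"dy":0,"dz":5,"rx":0,"ry":0,"rz":0,"hand":0.6},{"dx":0,"dy":0,"dz":3,"rx":0,"ry":0,"rz":0,"hand":0.6},{"dx":0,"dy":0,"dz":2,"rx":0,"ry":0,"rz":0,"hand":0.6},{"dx":0,"dy":0,"dz":0,"rx":0,"ry":0,"rz":0,"hand":0.6},{"dx":0,"dy":0,"dz":0,"rx":0,"ry":0,"rz":0,"hand":0.6}]'
```

```text
clock: 15.7
position: [0.5983, 0.0721, 0.0253]
tool_rot: [-3.142, -0.0, 0.466]
force: [0.9, 0.3, -0.5]
grip_width: 0.0225
```

```bash
python3 -m inch '[{"dx":0,"dy":0,"dz":1,"rx":0,"ry":0,"rz":0,"hand":0.6},{"dx":0,"dy":0,"dz":1,"rx":0,"ry":0,"rz":0,"hand":0.6},{"dx":0,"dy":0,"dz":0,"rx":0,"ry":0,"rz":0,"hand":0.6}]'
```

```text
clock: 16.0
position: [0.5982, 0.0721, 0.0232]
tool_rot: [-3.142, 0.0, 0.466]
force: [-0.8, -0.2, -0.5]
grip_width: 0.0226
```

```bash
python3 -m inch '[{"dx":0,"dy":0,"dz":1,"rx":0,"ry":0,"rz":0,"hand":0.6},{"dx":0,"dy":0,"dz":0,"rx":0,"ry":0,"rz":0,"hand":0.6}]'; python3 -m inch '[{"dx":0,"dy":0,"dz":1,"rx":0,"ry":0,"rz":0,"hand":0.6},{"dx":0,"dy":0,"dz":0,"rx":0,"ry":0,"rz":0,"hand":0.6}]'
```

```text
clock: 16.2
position: [0.5982, 0.0721, 0.0222]
tool_rot: [-3.142, 0.0, 0.466]
force: [-0.0, -0.8, -0.2]
grip_width: 0.0232
clock: 16.4
position: [0.5983, 0.0721, 0.0213]
tool_rot: [3.142, -0.0, 0.466]
force: [-0.1, -0.4, 0.1]
grip_width: 0.0227
```

```bash
python3 -m inch '[{"dx":0,"dy":0,"dz":0,"rx":0,"ry":0,"rz":0,"hand":0.4},{"dx":0,"dy":0,"dz":0,"rx":0,"ry":0,"rz":0,"hand":0.3},{"dx":0,"dy":0,"dz":0,"rx":0,"ry":0,"rz":0,"hand":0.2},{"dx":0,"dy":0,"dz":0,"rx":0,"ry":0,"rz":0,"hand":0.1},{"dx":0,"dy":0,"dz":0,"rx":0,"ry":0,"rz":0,"hand":0.1},{"dx":0,"dy":0,"dz":-5,"rx":0,"ry":0,"rz":0,"hand":0.1},{"dx":0,"dy":0,"dz":-15,"rx":0,"ry":0,"rz":0,"hand":0.1},{"dx":0,"dy":0,"dz":-30,"rx":0,"ry":0,"rz":0,"hand":0.1},{"dx":0,"dy":0,"dz":-30,"rx":0,"ry":0,"rz":0,"hand":0.1},{"dx":0,"dy":0,"dz":-20,"rx":0,"ry":0,"rz":0,"hand":0.1}]'
python3 - <<'E'
from ov import *
I,d=grab('side'); overlay('side',I,[.5978,.0722],.4616,.013,'q1')
s=bot.observe(); print(s['position'])
E
```

```text
clock: 17.4
position: [0.5989, 0.0722, 0.1246]
tool_rot: [3.141, -0.002, 0.466]
force: [0.4, -0.9, -0.8]
grip_width: 0.0384
[0.60002952 0.07236632 0.12718564]
```

View pics/q1.png

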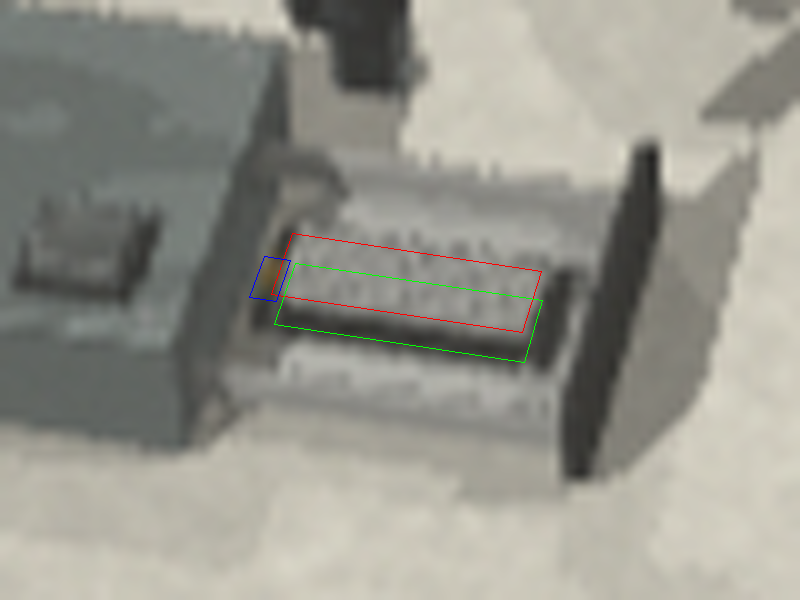

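```bash
python3 -m inch '[{"dx":-15,"dy":0,"dz":0,"rx":0,"ry":0,"rz":0,"hand":1},{"dx":-30,"dy":0,"dz":0,"rx":0,"ry":0,"rz":0.005,"hand":1},{"dx":-30,"dy":0,"dz":0,"rx":0,"ry":0,"rz":0,"hand":1},{"dx":-30,"dy":-1,"dz":0,"rx":0,"ry":0,"rz":0,"hand":1},{"dx":0,"dy":0,"dz":20,"rx":0,"ry":0,"rz":0,"hand":1},{"dx":0,"dy":0,"dz":30,"rx":0,"ry":0,"rz":0,"hand":1},{"dx":0,"dy":0,"dz":30,"rx":0,"ry":0,"rz":0,"hand":1},{"dx":0,"dy":0,"dz":20,"rx":0,"ry":0,"rz":0,"hand":1},{"dx":0,"dy":0,"dz":8,"rx":0,"ry":0,"rz":0,"hand":1},{"dx":0,"dy":0,"dz":0,"rx":0,"ry":0,"rz":0,"hand":1}]'
python3 - <<'E'
from ov import *
I,d=grab('side'); overlay('side',I,[.5978,.0722],.4616,.013,'q2')
I,d=grab('top'); overlay('top',I,[.5974,.0716],.4616,.013,'q3')
s=bot.observe(); print(s['position'])
P=cloud('top',d>0,d); A=np.radians(26.45);D=np.array([.7294,.1381]); M=np.array([[np.cos(A),-np.sin(A)],[np.sin(A),np.cos(A)]]); q=(P[:,:2]-D)@M
m=(np.abs(q[:,0]+.147)<.03)&(np.abs(q[:,1])<.009); print('mod top z',m.sum(),np.median(P[m,2]))
u=q[m]; c=np.linalg.lstsq(np.c_[u,np.ones(len(u))],P[m,2],rcond=None)[0]; print('tilt',c)
E
```

```text
clock: 18.45
position: [0.5037, 0.0262, 0.0133]
tool_rot: [-3.141, 0.001, 0.461]
force: [0.3, 0.3, 0.5]
grip_width: 0.0
[0.50436872 0.02617382 0.01435469]
mod top z 70 0.021057535167487762
tilt [ 0.03737345 -0.06059107  0.02659513]
```

View pics/q2.png

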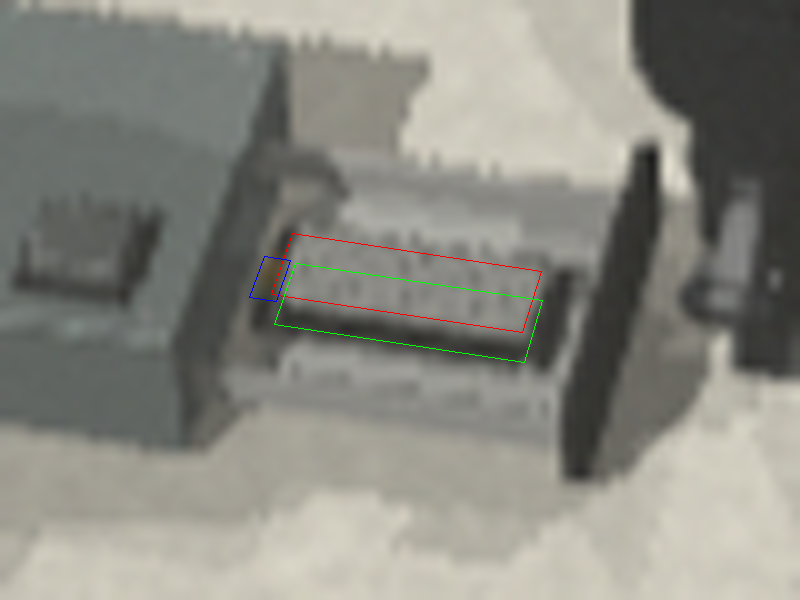

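View pics/q3.png

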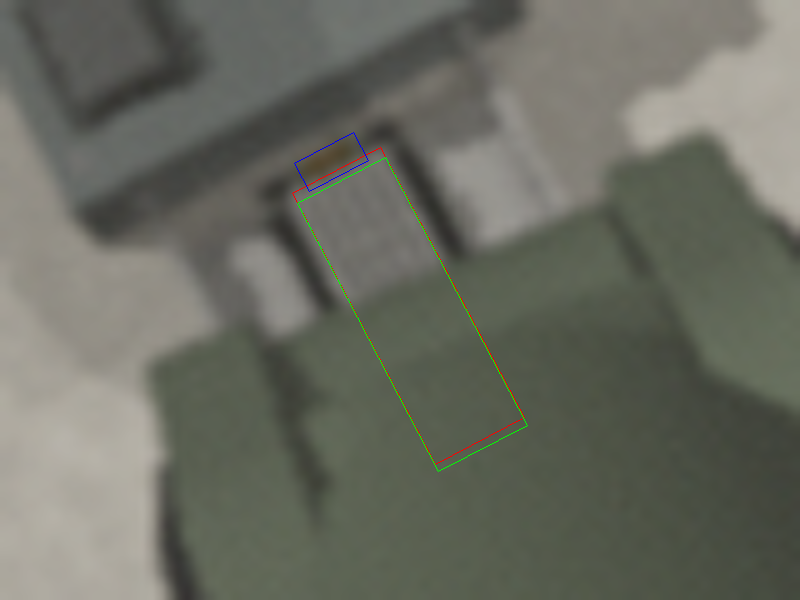

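```bash
python3 -m inch '[{"dx":10,"dy":0,"dz":0,"rx":0,"ry":0,"rz":0,"hand":1},{"dx":10,"dy":0,"dz":0,"rx":0,"ry":0,"rz":0,"hand":1},{"dx":3,"dy":0,"dz":0,"rx":0,"ry":0,"rz":0,"hand":1},{"dx":2,"dy":0,"dz":0,"rx":0,"ry":0,"rz":0,"hand":1},{"dx":2,"dy":0,"dz":0,"rx":0,"ry":0,"rz":0,"hand":1},{"dx":2,"dy":0,"dz":0,"rx":0,"ry":0,"rz":0,"hand":1},{"dx":2,"dy":0,"dz":0,"rx":0,"ry":0,"rz":0,"hand":1}]'
```

```text
clock: 19.25
position: [0.5316, 0.0399, 0.0133]
tool_rot: [-3.142, 0.0, 0.461]
force: [-0.1, -1.3, -0.2]
grip_width: 0.0002
```

```bash
python3 -m inch '[{"dx":2,"dy":0,"dz":0,"rx":0,"ry":0,"rz":0,"hand":1},{"dx":2,"dy":0,"dz":0,"rx":0,"ry":0,"rz":0,"hand":1},{"dx":2,"dy":0,"dz":0,"rx":0,"ry":0,"rz":0,"hand":1}]'
```

```text
clock: 19.55
position: [0.5362, 0.0422, 0.0132]
tool_rot: [-3.141, 0.002, 0.461]
force: [-5.4, -2.0, 3.5]
grip_width: -0.0001
```

```bash
python3 -m inch '[{"dx":3,"dy":0,"dz":0,"rx":0,"ry":0,"rz":0,"hand":1},{"dx":4,"dy":0,"dz":0,"rx":0,"ry":0,"rz":0,"hand":1},{"dx":4,"dy":0,"dz":0,"rx":0,"ry":0,"rz":0,"hand":1},{"dx":4,"dy":0,"dz":0,"rx":0,"ry":0,"rz":0,"hand":1},{"dx":4,"dy":0,"dz":0,"rx":0,"ry":0,"rz":0,"hand":1},{"dx":4,"dy":0,"dz":0,"rx":0,"ry":0,"rz":0,"hand":1},{"dx":4,"dy":0,"dz":0,"rx":0,"ry":0,"rz":0,"hand":1},{"dx":4,"dy":0,"dz":0,"rx":0,"ry":0,"rz":0,"hand":1},{"dx":4,"dy":0,"dz":0,"rx":0,"ry":0,"rz":0,"hand":1},{"dx":4,"dy":0,"dz":0,"rx":0,"ry":0,"rz":0,"hand":1}]'
python3 - <<'E'
from h import *
I,d=grab('side','r1'); c=[int(v) for v in proj('side',[.62,.085,.02])]
cv2.imwrite('pics/r1c.png',cv2.resize(I[c[0]-30:c[0]+30,c[1]-40:c[1]+40],(800,600),interpolation=cv2.INTER_CUBIC)[:,:,::-1])
E
```

```text
clock: 20.55
position: [0.5711, 0.0597, 0.0131]
tool_rot: [-3.141, 0.002, 0.461]
force: [-6.0, -1.7, 4.5]
grip_width: -0.0001
```

View pics/r1c.png

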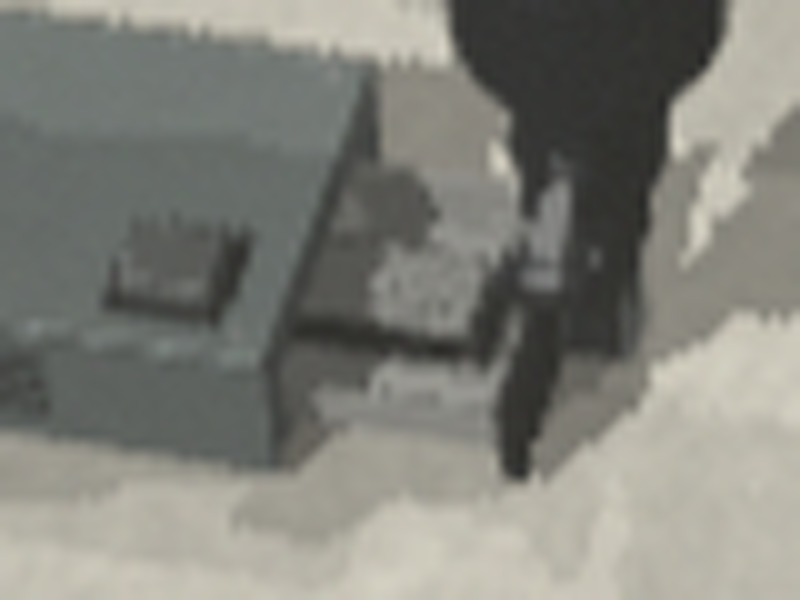

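```bash
python3 -m inch '[{"dx":4,"dy":0,"dz":0,"rx":0,"ry":0,"rz":0,"hand":1},{"dx":4,"dy":0,"dz":0,"rx":0,"ry":0,"rz":0,"hand":1},{"dx":5,"dy":0,"dz":0,"rx":0,"ry":0,"rz":0,"hand":1},{"dx":5,"dy":0,"dz":0,"rx":0,"ry":0,"rz":0,"hand":1},{"dx":5,"dy":0,"dz":0,"rx":0,"ry":0,"rz":0,"hand":1},{"dx":5,"dy":0,"dz":0,"rx":0,"ry":0,"rz":0,"hand":1},{"dx":5,"dy":0,"dz":0,"rx":0,"ry":0,"rz":0,"hand":1},{"dx":5,"dy":0,"dz":0,"rx":0,"ry":0,"rz":0,"hand":1},{"dx":4,"dy":0,"dz":0,"rx":0,"ry":0,"rz":0,"hand":1},{"dx":3,"dy":0,"dz":0,"rx":0,"ry":0,"rz":0,"hand":1}]'
python3 - <<'E'
from h import *
s=bot.observe(); p=s['position']; A=.4616; D=np.array([.7294,.1381])
print((p[:2]-D)@[np.cos(A),np.sin(A)], s['force'])
I,d=grab('side','r2'); c=[int(v) for v in proj('side',[.64,.095,.02])]
cv2.imwrite('pics/r2c.png',cv2.resize(I[c[0]-30:c[0]+30,c[1]-40:c[1]+40],(800,600),interpolation=cv2.INTER_CUBIC)[:,:,::-1])
E
```

```text
clock: 21.6
position: [0.6114, 0.0798, 0.0131]
tool_rot: [-3.141, 0.002, 0.461]
force: [-7.0, -0.8, 3.9]
grip_width: -0.0002
-0.1315705979107366 [-6.97109722 -0.8009645   3.90139836]
```

View pics/r2c.png

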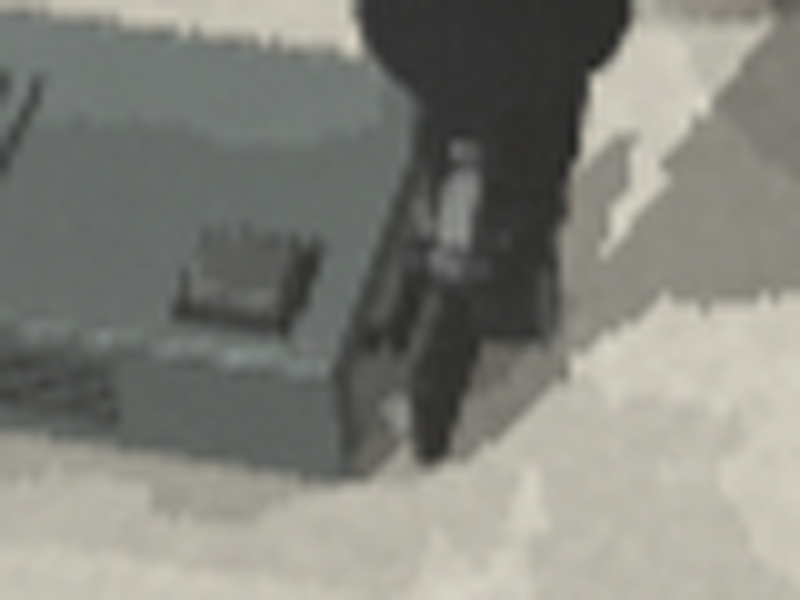

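```bash
python3 -m inch '[{"dx":3,"dy":0,"dz":0,"rx":0,"ry":0,"rz":0,"hand":1},{"dx":3,"dy":0,"dz":0,"rx":0,"ry":0,"rz":0,"hand":1},{"dx":2,"dy":0,"dz":0,"rx":0,"ry":0,"rz":0,"hand":1}]'; python3 -m inch '[{"dx":1,"dy":0,"dz":0,"rx":0,"ry":0,"rz":0,"hand":1},{"dx":1,"dy":0,"dz":0,"rx":0,"ry":0,"rz":0,"hand":1}]'; python3 -m inch '[{"dx":1,"dy":0,"dz":0,"rx":0,"ry":0,"rz":0,"hand":1},{"dx":1,"dy":0,"dz":0,"rx":0,"ry":0,"rz":0,"hand":1}]'
```

```text
clock: 21.95
position: [0.6184, 0.0832, 0.013]
tool_rot: [-3.141, 0.002, 0.461]
force: [-9.6, -2.0, 6.1]
grip_width: 0.0001
clock: 22.15
position: [0.6198, 0.0839, 0.013]
tool_rot: [-3.141, 0.003, 0.461]
force: [-11.1, -2.9, 7.4]
grip_width: 0.0003
clock: 22.35
position: [0.6213, 0.0846, 0.013]
tool_rot: [-3.141, 0.004, 0.461]
force: [-11.9, -2.9, 8.2]
grip_width: 0.0003
```

```bash
python3 -m inch '[{"dx":1,"dy":0,"dz":-0.3,"rx":0,"ry":0,"rz":0,"hand":1},{"dx":1,"dy":0,"dz":0,"rx":0,"ry":0,"rz":0,"hand":1}]'; python3 -m inch '[{"dx":1,"dy":0,"dz":0,"rx":0,"ry":0,"rz":0,"hand":1},{"dx":1,"dy":0,"dz":0,"rx":0,"ry":0,"rz":0,"hand":1}]'; python3 -m inch '[{"dx":1,"dy":0,"dz":0,"rx":0,"ry":0,"rz":0,"hand":1},{"dx":0,"dy":0,"dz":0,"rx":0,"ry":0,"rz":0,"hand":1}]'
```

```text
clock: 22.55
position: [0.6228, 0.0855, 0.013]
tool_rot: [-3.141, 0.004, 0.461]
force: [-11.6, -2.3, 5.3]
grip_width: 0.0002
clock: 22.75
position: [0.6249, 0.0865, 0.0131]
tool_rot: [-3.141, 0.003, 0.461]
force: [-8.2, -0.8, 3.6]
grip_width: -0.0001
clock: 22.95
position: [0.6255, 0.0868, 0.013]
tool_rot: [-3.141, 0.004, 0.461]
force: [-11.2, -2.5, 5.2]
grip_width: -0.0001
```

```bash
python3 -m inch '[{"dx":1,"dy":0,"dz":0,"rx":0,"ry":0,"rz":0,"hand":1},{"dx":0,"dy":0,"dz":0,"rx":0,"ry":0,"rz":0,"hand":1}]'; python3 -m inch '[{"dx":0.5,"dy":0,"dz":0,"rx":0,"ry":0,"rz":0,"hand":1},{"dx":0,"dy":0,"dz":0,"rx":0,"ry":0,"rz":0,"hand":1}]'
```

```text
clock: 23.15
position: [0.6262, 0.0871, 0.013]
tool_rot: [-3.141, 0.005, 0.461]
force: [-13.2, -3.6, 6.6]
grip_width: 0.0001
clock: 23.35
position: [0.6265, 0.0873, 0.013]
tool_rot: [-3.141, 0.005, 0.461]
force: [-13.9, -3.5, 7.8]
grip_width: -0.0001
```

```bash
python3 -m inch '[{"dx":0.5,"dy":0,"dz":-0.2,"rx":0,"ry":0,"rz":0,"hand":1},{"dx":0,"dy":0,"dz":0,"rx":0,"ry":0,"rz":0,"hand":1}]'; python3 -m inch '[{"dx":0.5,"dy":0,"dz":0,"rx":0,"ry":0,"rz":0,"hand":1},{"dx":0,"dy":0,"dz":0,"rx":0,"ry":0,"rz":0,"hand":1}]'
```

```text
clock: 23.55
position: [0.6267, 0.0874, 0.0131]
tool_rot: [-3.141, 0.005, 0.461]
force: [-15.3, -4.2, 6.3]
grip_width: 0.0
clock: 23.75
position: [0.6271, 0.0876, 0.013]
tool_rot: [-3.141, 0.005, 0.461]
force: [-15.2, -4.2, 6.7]
grip_width: 0.0
```

```bash
python3 -m inch '[{"dx":0.5,"dy":0,"dz":0,"rx":0,"ry":0,"rz":0,"hand":1},{"dx":0,"dy":0,"dz":0,"rx":0,"ry":0,"rz":0,"hand":1}]'; python3 -m inch '[{"dx":0.5,"dy":0,"dz":0,"rx":0,"ry":0,"rz":0,"hand":1},{"dx":0,"dy":0,"dz":0,"rx":0,"ry":0,"rz":0,"hand":1}]'
```

```text
clock: 23.95
position: [0.6274, 0.0878, 0.013]
tool_rot: [-3.141, 0.006, 0.46]
force: [-15.4, -4.9, 7.8]
grip_width: 0.0002
clock: 24.15
position: [0.6275, 0.0878, 0.013]
tool_rot: [-3.141, 0.007, 0.46]
force: [-18.7, -5.5, 10.0]
grip_width: -0.0001
```

The force rose steeply with no further travel, so the tray is at its stop, past the click. I'll back off and check.

```bash
python3 -m inch '[{"dx":-1,"dy":0,"dz":0,"rx":0,"ry":0,"rz":0,"hand":1},{"dx":-1,"dy":0,"dz":0,"rx":0,"ry":0,"rz":0,"hand":1},{"dx":-2,"dy":0,"dz":0,"rx":0,"ry":0,"rz":0,"hand":1},{"dx":-5,"dy":0,"dz":0,"rx":0,"ry":0,"rz":0,"hand":1},{"dx":-15,"dy":0,"dz":0,"rx":0,"ry":0,"rz":0,"hand":1},{"dx":-30,"dy":0,"dz":0,"rx":0,"ry":0,"rz":0,"hand":1},{"dx":-30,"dy":0,"dz":-20,"rx":0,"ry":0,"rz":0,"hand":1},{"dx":-30,"dy":0,"dz":-30,"rx":0,"ry":0,"rz":0,"hand":1},{"dx":0,"dy":0,"dz":-30,"rx":0,"ry":0,"rz":0,"hand":1},{"dx":0,"dy":0,"dz":-30,"rx":0,"ry":0,"rz":0,"hand":1}]'
python3 - <<'E'
from h import *
I,d=grab('side','z1'); A=np.radians(26.45);D=np.array([.7294,.1381]); M=np.array([[np.cos(A),-np.sin(A)],[np.sin(A),np.cos(A)]])
c=[int(v) for v in proj('side',[.65,.1,.02])]
J=cv2.resize(I[c[0]-30:c[0]+30,c[1]-40:c[1]+40],(800,600),interpolation=cv2.INTER_CUBIC)[:,:,::-1].copy()
q=[]
for b,z in [(1,.041),(-1,.041),(-1,.007),(1,.007)]:
    p=D+M@np.array([-.105,b*.052]); r,cc=proj('side',[*p,z]); q.append([(cc-c[1]+40.5)*10,(r-c[0]+30.5)*10])
cv2.polylines(J,[np.int32(q)],True,(0,255,0),1); cv2.imwrite('pics/z1c.png',J)
P=cloud('side',d>0,d); q=(P[:,:2]-D)@M
s=(q[:,0]>-.23)&(q[:,0]<-.09)&(np.abs(q[:,1])<.05)&(P[:,2]>.012)&(P[:,2]<.042)
print(s.sum(),np.percentile(q[s,0],[5,50,95]).round(4))
E
```

```text
clock: 25.15
position: [0.528, 0.0378, 0.1252]
tool_rot: [3.141, -0.001, 0.46]
force: [0.7, -0.8, -0.6]
grip_width: 0.0002
133 [-0.1075 -0.1061 -0.092 ]
```

View pics/z1c.png

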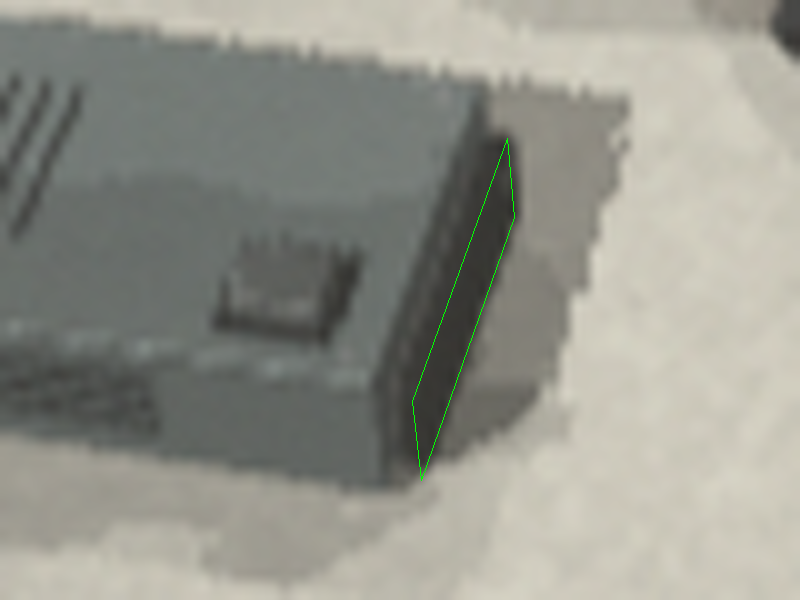

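View pics/z1.png

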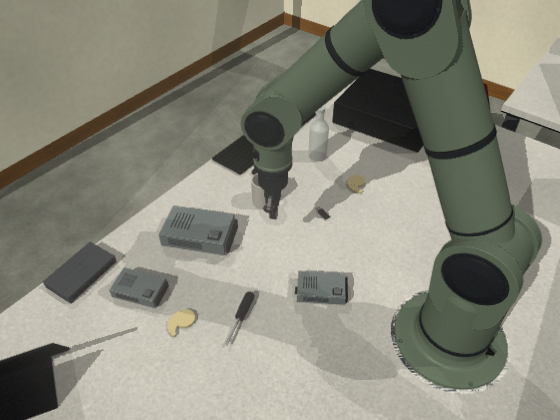

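```bash
python3 -m inch '[{"dx":0,"dy":0,"dz":0,"rx":0,"ry":0,"rz":0,"hand":1},{"dx":0,"dy":0,"dz":0,"rx":0,"ry":0,"rz":0,"hand":1},{"dx":0,"dy":0,"dz":0,"rx":0,"ry":0,"rz":0,"hand":1},{"dx":0,"dy":0,"dz":0,"rx":0,"ry":0,"rz":0,"hand":1},{"dx":0,"dy":0,"dz":0,"rx":0,"ry":0,"rz":0,"hand":1}]'
python3 - <<'E'
from h import *
I,d=grab('side'); A=np.radians(26.45);D=np.array([.7294,.1381]); M=np.array([[np.cos(A),-np.sin(A)],[np.sin(A),np.cos(A)]])
P=cloud('side',d>0,d); q=(P[:,:2]-D)@M
s=(q[:,0]>-.23)&(q[:,0]<-.09)&(np.abs(q[:,1])<.05)&(P[:,2]>.012)&(P[:,2]<.042)
print(s.sum(),np.percentile(q[s,0],[5,50,95]).round(4))
bot.job_done(); print(bot.observe()['clock'])
E
```

```text
clock: 25.7
position: [0.5282, 0.0384, 0.1232]
tool_rot: [-3.141, 0.001, 0.461]
force: [0.0, -0.1, -0.3]
grip_width: 0.0002
142 [-0.1076 -0.1057 -0.0939]
the job is handed in; nothing more can be done
the job is handed in; nothing more can be done
```

The module is loaded in the 190 × 120 × 52 mm dock and the tray is shut. I handed the job in at about 26 s and got no verdict.

**What I did:** I pressed the release key with about 6 N and the tray came all the way out. I picked up the finned module, set it in the cradle with its tongue towards the dock, and let go. I then pushed the tray in by its front panel.

**Last checks:**
- **Tray:** The latch dip showed in the push force. I pushed on until the force rose steeply at the stop, to about 22 N in all. About 1.5 s after I backed off, the panel was still in its latched place. The side camera put its front face at x ≈ -106 mm of the dock (nominal -105), and that camera had read 1 to 2 mm too far out before.
- **Module:** The pictures taken before closing showed it centred between the rails with its tongue in the gap. One check disagreed: the top camera's depth put its upper face about 4 mm below the expected 26 mm, with an uneven slope. I put this down to the fins and the arm covering part of the view, and relied on the pictures. I could not see the module once the tray was shut.
- **Rest of the desk:** In the last side picture the visible bystanders look where they were. The mug and mouse were behind the arm there, and I did not measure any of them again.
- **Fingertip test:** Before the grasp I touched the fingertips to the desk to find their height. That reached about 35 N for a moment, more than I meant.

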